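Unload washed filter plates from a sprung rack and lean them to dry

ROBOT

A 7-joint arm with a two-finger parallel gripper is mounted at the origin on the work surface. World frame = base frame: x ahead of the robot, y to its left, z up, the work surface at z = 0. Lengths are in m, angles in degrees, forces in N, time in s.
With the tool pointing down it reaches from about 0.425 to 0.875 m from the base axis. Payload 4.7 kg.
Tool frame: the origin (TCP) lies midway between the tips of the shut fingers; the grasp point (between the pads) lies 19 mm behind it; z points along the fingers, y is the direction in which the jaws open and shut (so a half turn about z gives the same grasp; the last joint's range is limited). The gripper opens to 87 mm and grips with 3 to 60 N. Pads are 19 mm wide; open, the fingers measure 117 mm over their backs; the gripper's body (75 mm by 190 mm) begins 51 mm behind the grasp point.
Start: joints at [-71.098, 18.392, -4.016, 83.108, 1.295, 78.541, -3.26], TCP at [0.202, 0.618, 0.223] pointing down, gripper open.
Joint ranges: [-163.93, 163.93], [-17.29, 119.83], [-79.2, 71.16], [3.27, 140.29], [-89.18, 269.18], [5.43, 117.66], [-154.24, 154.24]. Speed limits (degrees/s): [147.25, 147.25, 180, 180, 180, 180, 180].

INTERFACE

Orientations are given as [roll, pitch, yaw] about the fixed x, y, z axes, in that order (R = Rz(yaw) Ry(pitch) Rx(roll)).
In Python, from cell import env gives the robot as it stands.
- The arm moves only by the tool apply_moves, never from a script. Its argument "targets" is a list of rows, each a list of 2 entries, a list of its own where there are three numbers: the shift along the world's x, y, z in mm, then the turn, a rotation vector about the world's x, y, z in rad. A call has 1 to 8 rows; each row is the pose to reach, as a shift and turn from the pose commanded when the call began; what a row does not reach only later rows make up. A row lasts 1/10 s, in which the tool goes at most 50 mm and 8.59 degrees, less where a joint would pass 70% of its speed; a pose out of reach is approached as far as the arm can. A call with a gripper value outside its range is refused whole. "hand" is the finger opening in mm, from 0 to 87, set as the call begins (left out, the last holds). The fingers move at their own pace and stop on an object; "squeeze" is the grip in N (left out, the last holds). Time passes only in rows, so rows that repeat a pose let the fingers close. It gives the time, the measured TCP pose, the force and the opening at its end, in the units of the state.
- env.get_obs(): the state, without advancing time (a new reading comes with each control period).
- env.read_camera(name): name is "side" or "top"; returns a dict with "image" (384x512x3 uint8, red, green, blue), "camera_matrix" (3x3 intrinsics, pixels), "camera_from_world" (4x4, takes a point from world to camera coordinates). Camera axes: x right, y down, z forward; pixel columns grow to the right and rows downward; lengths in m; the calibration is good to about 2 mm. A picture is of the moment at which its call begins. There is no depth.
- env.sign_off(): hands the job in, once; it reports no verdict.
Trained networks look in a picture, given as the dict that the camera call returned (one of the last four; its "shot" number tells which), for a name from the list of things; names that differ only in an ending like _2 or _b are one class to them, and where a whole thing is asked for, a point or a joint stands for the part that bears it (a point fixed in the world has none). Each returns a list of dicts, best first, with "conf" (0 to 1); they miss things now and then, are a little off and sometimes report something else, mostly with a low value. They report only what shows in the picture. A call takes as long as a camera call. They do not tell look-alikes from the thing itself.
- env.regions_of(picture, target): "region" (384x512 bool, what is visible of it) and "rect" ([left, top, right, bottom] in pixels, round what is visible of it).
The state is a dict: "time_s": time; "qpos": joint angles; "joint_velocities": joint speeds; "effort": joint torques, N m; "tool_pos": TCP position; "tool_rot": TCP orientation; "force": force on the tool from outside, world axes, zero at the start; "wrist_torque": the same for the moment, N m; "grip_width": finger opening in m.
Only numpy, scipy, OpenCV 4.12 (cv2) and the standard library are available. Lean on these libraries where they do the work, as an engineer would, in place of code of your own. Each camera call takes 0.05 s, during which the arm holds its last target. There are 200 camera calls.

TASK

The small filter plates in the wash rack are clean. Swing the rack's sprung hold-down frame up past its snap point so that it stays open by itself, then take out every plate and lean each one on the drying stand: tab up, foot on the mat, tipped back against the higher rear rail and square to it, side by side without touching one another. When all are on the stand, swing the hold-down frame fully shut over the empty rack, and leave the other things on the bench where they are.

Things in the scene. Friction and masses are not known exactly. Their poses are not given: they have to be found in the camera images.
- holddown (a joint): Angle of the rack's hold-down frame, rad: 0 = shut (level, its two rubber-sleeved bars 1 mm above the plates' shoulders), grows as it swings up; 2.00 = open on its stop, leaning back 25 degrees past upright. A snap hinge pulls it shut below about 1.15 and open above that; moving it takes up to about 5 N at the grip. Let go too early it snaps back.
- holddown_grip (a point): Centre of the black grip on the frame's free front bar: a round sleeve 14 mm thick, 100 mm long, along the rack's y axis, 165 mm from the hinge line, on the robot's side of it when shut. In the frame the nearer rubber-sleeved bar (10 mm thick) lies 53 mm from it and the other 117 mm, the side arms 126 mm to either side. Axes turn with the frame.
- holddown_hinge (a point): Middle of the frame's hinge line (along the rack's y axis), 136 mm above the bench. Axes as the rack's: a frame angle q puts the grip at x = -0.165 cos q, z = +0.165 sin q from here.
- rack: Wash rack, fixed: stainless base 170 x 290 mm, wire hoops to 78 mm high that form five slots, hinge posts at the back. Origin: centre of its underside, below the middle slot; z up, x from the robot's side to the hinge side (hinge at x = 80 mm), y along the row. The rack stands to the left or the right of the stand.
- rack_floor (a point): The rack floor at the middle slot, 20 mm above the bench; axes as the rack's. Slots at y = -92, -46, 0, 46, 92 mm from here, 12.5 mm wide for a 10 mm plate; a plate in its slot stands upright on this floor with its width along the rack's x axis and its faces towards +y and -y.
- stand: Drying stand, fixed: base 130 (x) x 490 (y) mm with a black rubber mat, top 14 mm above the bench, and a front lip 22 mm high at x = -63 mm. Origin: centre of its underside, z up, x away from the robot's side. Plates stand on the mat between the rear rail and the lower front guard wire and lean back on the rail, towards +x. There is room for four side by side.
- stand_rail (a point): Middle of the stand's level rear rail: 10 mm thick, along the stand's y, at x = +35 mm in the stand's frame, centre 85 mm above the bench. The front guard wire, 8 mm thick, runs parallel to it at x = -22 mm, centre 76 mm above. Both end in posts 240 mm to either side. A toe strip at x = 32 to 38 mm stands 9 mm proud of the mat. Axes as the stand's.
- plate1_mid (a point): A white plastic filter plate, 130 g (mass varies): body 90 mm wide (its x) x 10 mm thick (its y) x 110 mm high (its z) with a grip tab on its top edge, 40 mm wide x 12 mm thick x 36 mm high, centred. All plates are alike. This point is its centre, half-way up, 73 mm above its foot. None if this plate is not there (three or four of the five are).
- plate2_mid (a point): As plate1.
- plate3_mid (a point): As plate1.
- plate4_mid (a point): As plate1.
- plate5_mid (a point): As plate1.
- bottle_a: Bystander: an empty dark bottle, 74 mm across, 290 mm high. Origin: centre of its underside.
- bottle_b: Bystander: an empty dark half bottle, 60 mm across, 235 mm high. Origin: centre of its underside.
- jug: Bystander: a clear plastic mug, 90 mm across, 110 mm high. Origin: centre of its underside.
- pads: Bystander: a stack of filter pads, 100 x 100 x 32 mm. Origin: centre of its underside.
- bung: Bystander: a black rubber bung, 54 mm across, 38 mm high. Origin: centre of its underside.
- brush: Bystander: a hand brush lying on the bench.
Mind the look-alikes: they are no part of the job. Leave any orange look-alike of the part that bears plate1_mid alone. What is shaped like the part that bears plate3_mid but blue is not meant.

How it is judged (in metres and radians):
On the way, in this order (a step that is already met when the one before it is completed fails the run):
1. the hold-down frame stands open by itself, past its snap point and not touched by the fingers (value of joint holddown above 1.5 rad and contact force between the fingers and anything else below 0.1 N), for 0.3 s.
2. every plate leans on the drying stand while the frame is still open (value of joint holddown above 1.2 rad and x of plate1_mid in the frame of stand between 0.005 and 0.035 m and y of plate1_mid in the frame of stand between -0.235 and 0.235 m and z of plate1_mid in the frame of stand between 0.068 and 0.094 m and angle between plate1_mid's own z axis and vertical between 0.12 and 0.65 rad and angle between the x axis of each of plate1_mid, plate2_mid, plate3_mid, plate4_mid, plate5_mid and the y axis of stand, either way round below 0.2 rad and x of plate2_mid in the frame of stand between 0.005 and 0.035 m and y of plate2_mid in the frame of stand between -0.235 and 0.235 m and z of plate2_mid in the frame of stand between 0.068 and 0.094 m and angle between plate2_mid's own z axis and vertical between 0.12 and 0.65 rad and x of plate3_mid in the frame of stand between 0.005 and 0.035 m and y of plate3_mid in the frame of stand between -0.235 and 0.235 m and z of plate3_mid in the frame of stand between 0.068 and 0.094 m and angle between plate3_mid's own z axis and vertical between 0.12 and 0.65 rad and x of plate4_mid in the frame of stand between 0.005 and 0.035 m and y of plate4_mid in the frame of stand between -0.235 and 0.235 m and z of plate4_mid in the frame of stand between 0.068 and 0.094 m and angle between plate4_mid's own z axis and vertical between 0.12 and 0.65 rad and x of plate5_mid in the frame of stand between 0.005 and 0.035 m and y of plate5_mid in the frame of stand between -0.235 and 0.235 m and z of plate5_mid in the frame of stand between 0.068 and 0.094 m and angle between plate5_mid's own z axis and vertical between 0.12 and 0.65 rad and horizontal distance between plate1_mid and plate2_mid above 0.088 m and horizontal distance between each of plate1_mid, plate2_mid and plate3_mid above 0.088 m and horizontal distance between each of plate1_mid, plate2_mid, plate3_mid and plate4_mid above 0.088 m and horizontal distance between each of plate1_mid, plate2_mid, plate3_mid, plate4_mid and plate5_mid above 0.088 m), for 0.3 s.
At the end, for the whole second after the job is handed in: The frame is shut (below 0.06 rad). Every plate present rests tab up, foot on the mat, leaning back on the rail 7 to 37 degrees from upright, within 11 degrees of square to it, between the end posts, at least 88 mm from its neighbours centre to centre, at rest (value of joint holddown below 0.06 rad and x of plate1_mid in the frame of stand between 0.005 and 0.035 m and y of plate1_mid in the frame of stand between -0.235 and 0.235 m and z of plate1_mid in the frame of stand between 0.068 and 0.094 m and angle between plate1_mid's own z axis and vertical between 0.12 and 0.65 rad and angle between the x axis of each of plate1_mid, plate2_mid, plate3_mid, plate4_mid, plate5_mid and the y axis of stand, either way round below 0.2 rad and x of plate2_mid in the frame of stand between 0.005 and 0.035 m and y of plate2_mid in the frame of stand between -0.235 and 0.235 m and z of plate2_mid in the frame of stand between 0.068 and 0.094 m and angle between plate2_mid's own z axis and vertical between 0.12 and 0.65 rad and x of plate3_mid in the frame of stand between 0.005 and 0.035 m and y of plate3_mid in the frame of stand between -0.235 and 0.235 m and z of plate3_mid in the frame of stand between 0.068 and 0.094 m and angle between plate3_mid's own z axis and vertical between 0.12 and 0.65 rad and x of plate4_mid in the frame of stand between 0.005 and 0.035 m and y of plate4_mid in the frame of stand between -0.235 and 0.235 m and z of plate4_mid in the frame of stand between 0.068 and 0.094 m and angle between plate4_mid's own z axis and vertical between 0.12 and 0.65 rad and x of plate5_mid in the frame of stand between 0.005 and 0.035 m and y of plate5_mid in the frame of stand between -0.235 and 0.235 m and z of plate5_mid in the frame of stand between 0.068 and 0.094 m and angle between plate5_mid's own z axis and vertical between 0.12 and 0.65 rad and horizontal distance between plate1_mid and plate2_mid above 0.088 m and horizontal distance between each of plate1_mid, plate2_mid and plate3_mid above 0.088 m and horizontal distance between each of plate1_mid, plate2_mid, plate3_mid and plate4_mid above 0.088 m and horizontal distance between each of plate1_mid, plate2_mid, plate3_mid, plate4_mid and plate5_mid above 0.088 m and linear speed of each of plate1, plate2, plate3, plate4, plate5 below 0.02 m/s); the robot touches nothing.
It fails at once if a bottle, the mug, the pads, the bung or the brush is shoved more than 4 cm (distance of any of bottle_a, bottle_b, jug, pads, bung, brush from where it was at the start of the episode above 0.04 m).
It fails at once if a bottle or the mug is knocked over (angle between any of bottle_a, bottle_b, jug's own z axis and vertical above 0.6 rad).
Of plate1, plate2, plate3, plate4, plate5 only 3 to 4 are there at a start; the rules pass over those that are not, and their reading is None.
At some moment in a run one of plate1, plate2, plate3, plate4, plate5 may be knocked a few centimetres aside while the robot is not near it.
Once in a run the grip may slacken for a moment while it holds something.
It also fails if it takes over 210 s, if anything falls off the work surface, if the arm or the gripper's body presses on something with over 40 N, if the wrist force passes 120 N, or if a joint passes its speed limit or range.

## Working session

There is one attempt and no reset: what is moved stays moved. The work goes in short steps, Python scripts to look and compute and a tool call to move; the robot and the scene stay as the last step left them, time stands still between calls to the robot, and variables do not carry over. Pictures are saved under pics/ and viewed, about 12 in all and at most 16, crops included, and the job is handed in when it is done.

Besides the shell and the picture viewer there is one more tool, called after ">>>" as name(argument=value, ...) on one line, values as JSON. apply_moves: Moves the arm, as the interface text tells. Its arguments: {"type":"object","properties":{"targets":{"type":"array","items":{"type":"array"}},"hand":{"type":"number"},"squeeze":{"type":"number"}},"required":["targets"]}

```bash
ls; mkdir -p pics
cat > h.py <<'E'
from cell import env
import cv2, numpy as np
def shot(n,f=None):
    p=env.read_camera(n)
    if f: cv2.imwrite('pics/'+f,p['image'][:,:,::-1])
    return p
def proj(p,X):
    X=np.atleast_2d(X); T=p['camera_from_world']; c=X@T[:3,:3].T+T[:3,3]; u=c@np.array(p['camera_matrix']).T
    return u[:,:2]/u[:,2:]
def ray(p,uv):
    T=p['camera_from_world']; R=T[:3,:3]; o=-R.T@T[:3,3]
    d=R.T@np.linalg.inv(p['camera_matrix'])@np.array([uv[0],uv[1],1.]); return o,d
def atz(p,uv,z):
    o,d=ray(p,uv); return o+d*(z-o[2])/d[2]
E
python3 - <<'E'
from h import *
a=shot('top','t0.png');b=shot('side','s0.png')
for p in (a,b):
    T=p['camera_from_world'];print(-T[:3,:3].T@T[:3,3],T[2,:3])
    for n in ['rack','stand','holddown','plate1_mid','bottle_a','jug','pads','bung','brush']:
        for r in env.regions_of(p,n): print(n,round(r['conf'],2),r['rect'])
print(env.get_obs())
E
```

```text
pics
[ 0.38828625 -0.08457058  1.19322643] [ 0.15171671  0.00764178 -0.98839448]
rack 0.89 [256.4, 176.1, 385.0, 261.4]
stand 0.66 [36.8, 188.5, 230.0, 241.5]
holddown 0.84 [261.6, 178.4, 382.3, 260.6]
holddown 0.41 [256.5, 172.1, 383.8, 261.6]
plate1_mid 0.9 [378.8, 268.1, 429.3, 283.4]
plate1_mid 0.86 [396.6, 209.0, 437.4, 229.4]
plate1_mid 0.62 [352.6, 196.7, 367.8, 238.9]
bottle_a 0.86 [127.1, 88.4, 167.0, 136.1]
bottle_a 0.67 [267.3, 83.0, 302.6, 141.3]
bottle_a 0.33 [90.4, 150.4, 160.9, 171.6]
jug 0.61 [202.0, 101.1, 236.7, 150.6]
jug 0.33 [261.3, 176.7, 384.1, 262.3]
jug 0.21 [90.6, 149.6, 162.1, 169.5]
pads 0.84 [291.8, 256.1, 339.1, 295.4]
bung 0.87 [203.2, 153.1, 227.8, 169.4]
brush 0.74 [91.4, 151.8, 159.9, 167.9]
brush 0.47 [35.0, 189.0, 228.0, 243.1]
[ 0.00321899 -0.68870674  0.9146024 ] [ 0.48213961  0.52310279 -0.70278366]
rack 0.69 [215.3, 191.4, 330.9, 302.0]
stand 0.69 [137.8, 129.6, 237.9, 224.2]
plate1_mid 0.92 [265.7, 302.0, 289.9, 354.3]
plate1_mid 0.79 [275.8, 238.7, 306.6, 283.0]
plate1_mid 0.76 [305.4, 286.6, 347.8, 321.4]
plate1_mid 0.52 [213.4, 200.8, 299.6
[... 405 characters left out ...]
, 171.7]
{'time_s': 1.0, 'qpos': array([-71.09904991,  18.3926633 ,  -4.01446644,  83.10633413,
         1.29461427,  78.54234973,  -3.26043031]), 'joint_velocities': array([ 0.03356782,  0.02280159, -0.02662891, -0.08174417, -0.03715096,
        0.05245277, -0.05910209]), 'effort': array([ 5.80198011e-04, -4.91111755e+01, -4.02600942e-01, -3.12779975e+01,
       -6.35467423e-02,  3.35068430e-02,  2.86135378e-05]), 'tool_pos': array([0.20191444, 0.61786588, 0.22258859]), 'tool_rot': array([1.79996243e+02, 2.87627804e-03, 1.61905762e+02]), 'force': array([-0.30083072, -0.2971247 , -1.22686625]), 'wrist_torque': array([ 0.02269941,  0.00993666, -0.0111046 ]), 'grip_width': 0.08743320473232737}
```

Run:
```python
import cv2
a=cv2.imread('pics/t0.png');b=cv2.imread('pics/s0.png')
cv2.imwrite('pics/t0b.png',cv2.resize(a[70:310,20:450],(800,447),interpolation=cv2.INTER_CUBIC))
cv2.imwrite('pics/s0b.png',cv2.resize(b[90:370,100:380],(600,600),interpolation=cv2.INTER_CUBIC))
```

```text
(no output)
```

View pics/t0b.png

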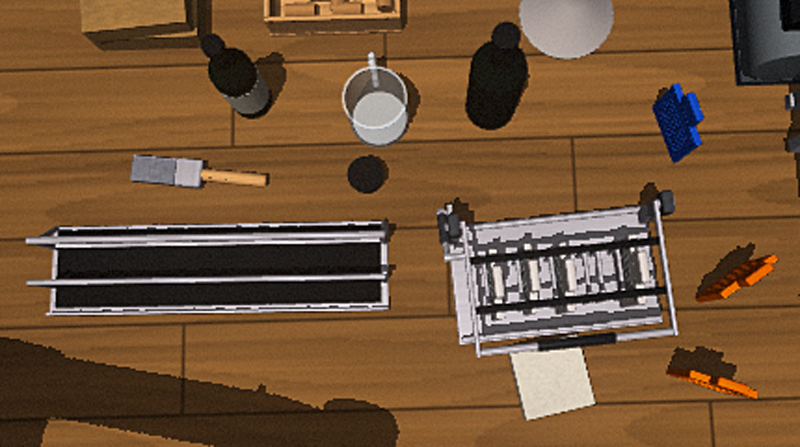

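View pics/s0b.png

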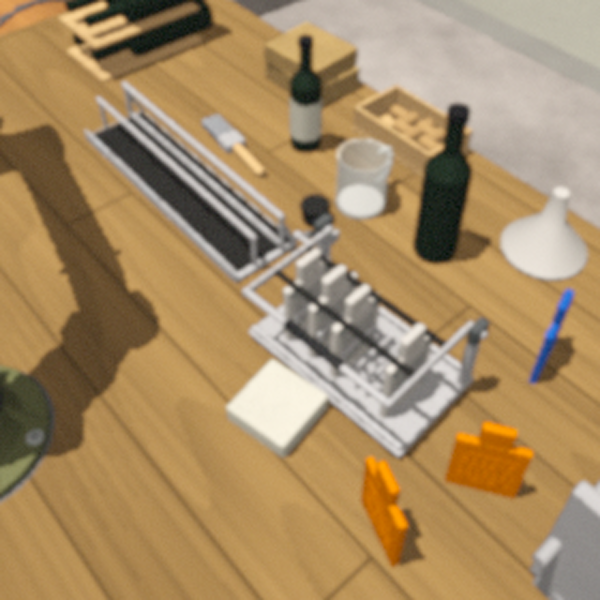

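Run:
```python
import cv2
a=cv2.imread('pics/t0.png');b=cv2.imread('pics/s0.png')
cv2.imwrite('pics/t0c.png',cv2.resize(a[168:270,250:392],(800,575),interpolation=cv2.INTER_CUBIC))
from h import *
p=env.read_camera('top')
for r in env.regions_of(p,'holddown_grip')[:2]: print(r['conf'],r['rect'])
for uv in [(309.7,256),(350,252)]: print(atz(p,uv,.136))
for r in ['stand_rail','holddown_hinge','rack_floor','plate1_mid']:
  try: print(r,[(q['conf'],q['rect']) for q in env.regions_of(p,r)])
  except Exception as e: print(e)
# stand mat: dark
for uv in [(47,192),(227,189),(47,239),(229,235)]: print(atz(p,uv,.014))
```

```text
0.94 [261.5, 176.0, 387.2, 258.5]
[ 0.3820638  -0.21699826  0.136     ]
[ 0.38877421 -0.31269142  0.136     ]
stand_rail [(0.81, [37.0, 187.7, 227.7, 241.1]), (0.44, [252.1, 171.8, 385.1, 261.2])]
holddown_hinge [(0.74, [257.4, 172.7, 381.0, 260.0])]
rack_floor [(0.55, [255.1, 167.3, 385.3, 261.2])]
plate1_mid [(0.94, [356.1, 195.4, 370.6, 237.6]), (0.8, [398.8, 207.2, 439.5, 227.6]), (0.68, [377.8, 267.9, 430.6, 283.1]), (0.23, [261.4, 176.0, 385.1, 260.0])]
[0.57284404 0.47208649 0.014     ]
[ 0.56663389 -0.01752117  0.014     ]
[0.44566202 0.46677393 0.014     ]
[ 0.44254137 -0.02032545  0.014     ]
```

View pics/t0c.png

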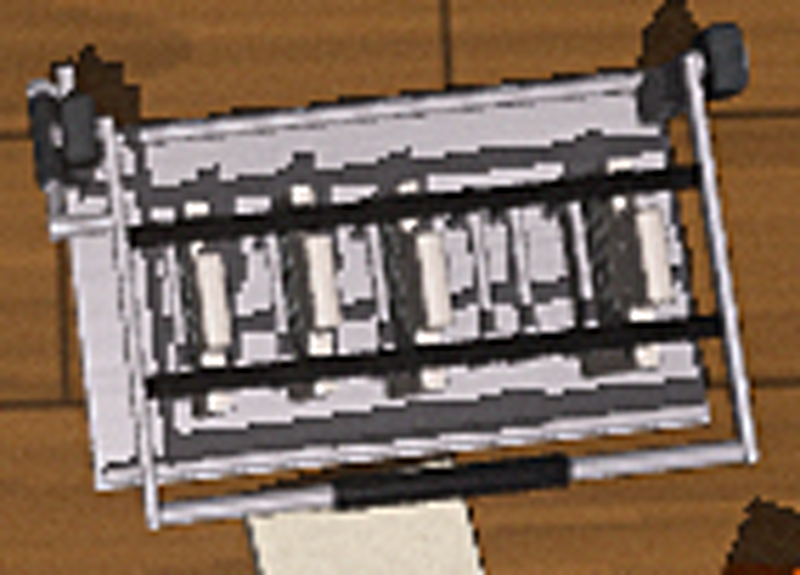

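```bash
cat > fit.py <<'E'
from h import *
from scipy.optimize import least_squares
p=shot('top','t1.png'); s=shot('side','s1.png')
def W(q,X):
    X=np.array(X,float); c,n=np.cos(q[2]),np.sin(q[2])
    return np.c_[q[0]+c*X[:,0]-n*X[:,1],q[1]+n*X[:,0]+c*X[:,1],X[:,2]]
L=[(-85,126,136),(-85,-126,136),(-85,50,136),(-85,-50,136),(-32,126,136),(-32,-126,136),(32,126,136),(32,-126,136),(0,92,166),(0,46,166),(0,0,166),(0,-92,166)]
L=np.array(L)/1000
U=np.array([(152,513),(750,455),(333,495),(570,470),(150,383),(718,326),(133,237),(703,178),(213,300),(323,280),(433,280),(653,255)])/5.634+[250,168]
f=least_squares(lambda q:(proj(p,W(q,L))-U).ravel(),[.45,-.27,-.1]);print(f.x,f.fun.reshape(-1,2).round(1).tolist())
S=[(-65,245,14),(-65,-245,14),(65,245,14),(65,-245,14)];S=np.array(S)/1000
US=np.array([(50,313),(388,307),(52,226),(387,222)])/1.8605+[20,70]
g=least_squares(lambda q:(proj(p,W(q,S))-US).ravel(),[.5,.22,0]);print(g.x,g.fun.reshape(-1,2).round(1).tolist())
RK,ST=f.x,g.x
def lines(q,segs,p,im,col,k=1,o=(0,0)):
    for a,b in segs:
        u=(proj(p,W(q,np.array([a,b])/1000))-o)*k; cv2.line(im,tuple(map(int,(u[0]*16))),tuple(map(int,(u[1]*16))),col,1,cv2.LINE_AA,4)
rs=[((-85,126,136),(-85,-126,136)),((-85,126,136),(80,126,136)),((-85,-126,136),(80,-126,136)),((80,126,136),(80,-126,136)),((-32,126,136),(-32,-126,136)),((32,126,136),(32,-126,136))]+[((-20,y,166),(20,y,166)) for y in (92,46,0,-46,-92)]+[((-85,-145,0),(-85,145,0))]
ss=[((-65,-245,14),(-65,245,14)),((-65,245,14),(65,245,14)),((65,245,14),(65,-245,14)),((65,-245,14),(-65,-245,14)),((35,-240,85),(35,240,85)),((-22,-240,76),(-22,240,76))]
if __name__=='__main__':
    out=[]
    for pic,box in ((p,(20,160,400,270)),(s,(125,110,345,320))):
        x0,y0,x1,y1=box; k=800/380 if pic is p else 360/210
        im=cv2.resize(pic['image'][y0:y1,x0:x1,::-1],None,fx=k,fy=k,interpolation=cv2.INTER_CUBIC)
        lines(RK,rs,pic,im,(0,0,255),k,(x0,y0)); lines(ST,ss,pic,im,(0,255,0),k,(x0,y0)); out.append(im)
    h=np.zeros((600,800,3),np.uint8)
    for i,im in enumerate(out):
        y=0 if i==0 else 235; h[y:y+im.shape[0],:im.shape[1]]=im[:600-y,:800]
    cv2.imwrite('pics/ov.png',h)
E
python3 fit.py
```

```text
[ 0.47100545 -0.25880242  0.07188348] [[-0.1, -0.0], [-0.4, -0.5], [-0.2, -0.1], [-0.3, 0.1], [-2.1, 0.6], [2.1, 0.1], [-2.0, -0.1], [0.9, -0.1], [0.3, -0.4], [0.4, 1.2], [0.6, -0.8], [0.8, -0.3]]
[ 0.50765228  0.22433258 -0.0128084 ] [[-1.1, 0.8], [0.3, 1.1], [0.4, -0.6], [0.4, -1.4]]
```

View pics/ov.png

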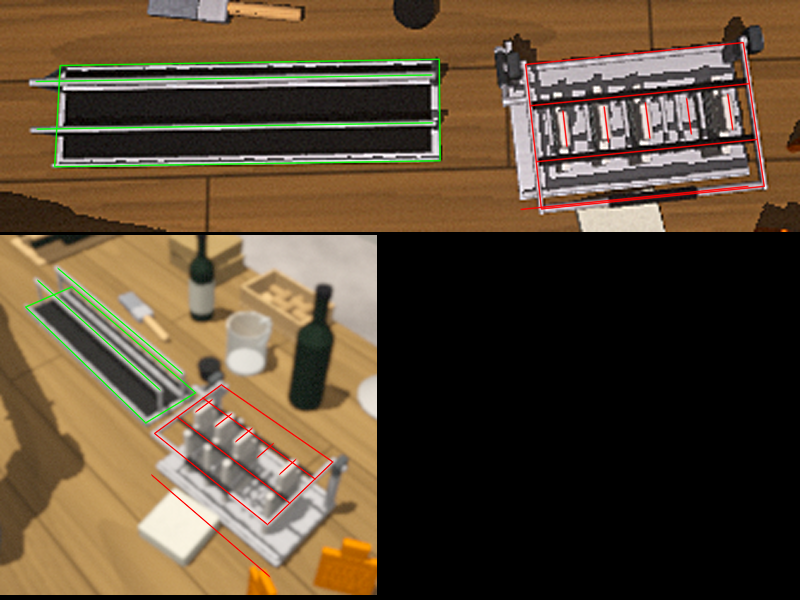

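Run:
```python
from fit import *
h=np.zeros((600,800,3),np.uint8)
def put(pic,box,k,y,x,ov):
    x0,y0,x1,y1=box
    im=cv2.resize(pic['image'][y0:y1,x0:x1,::-1],None,fx=k,fy=k,interpolation=cv2.INTER_CUBIC)
    if ov: lines(RK,rs,pic,im,(0,0,255),k,(x0,y0))
    h[y:y+im.shape[0],x:x+im.shape[1]]=im
put(s,(210,185,335,305),3.2,0,0,1)
put(s,(135,125,240,230),3.6,0,420,0)
put(p,(30,180,240,245),3.2,390,0,0)
cv2.imwrite('pics/z1.png',h)
for uv in [(267.7,254.6),(375,242.5),(275,191),(363.6,181)]: print(atz(p,uv,.01))
```

```text
[ 0.47100545 -0.25880242  0.07188348] [[-0.1, -0.0], [-0.4, -0.5], [-0.2, -0.1], [-0.3, 0.1], [-2.1, 0.6], [2.1, 0.1], [-2.0, -0.1], [0.9, -0.1], [0.3, -0.4], [0.4, 1.2], [0.6, -0.8], [0.8, -0.3]]
[ 0.50765228  0.22433258 -0.0128084 ] [[-1.1, 0.8], [0.3, 1.1], [0.4, -0.6], [0.4, -1.4]]
[ 0.38807177 -0.12172916  0.01      ]
[ 0.41192973 -0.40765916  0.01      ]
[ 0.55791154 -0.14736729  0.01      ]
[ 0.57823849 -0.38861179  0.01      ]
```

View pics/z1.png

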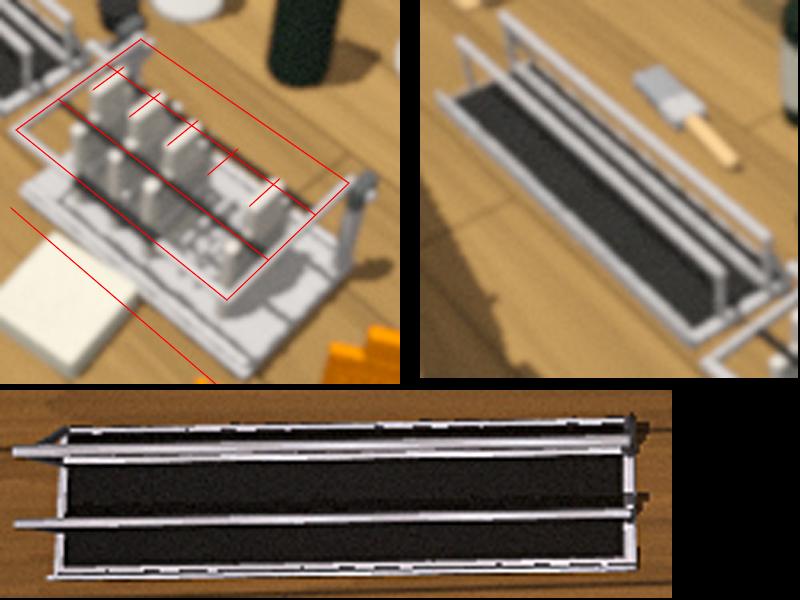

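Run:
```python
from fit import *
def tri(a,b):
    P=[np.array(q['camera_matrix'])@q['camera_from_world'][:3] for q in (p,s)]
    X=cv2.triangulatePoints(P[0],P[1],np.array(a,float).reshape(2,1),np.array(b,float).reshape(2,1)).ravel();X=X[:3]/X[3]
    return X.round(3),(proj(p,X)-a).round(1)[0],(proj(s,X)-b).round(1)[0]
Z=lambda u:(30+(u[0])/3.2,180+(u[1]-390)/3.2)
G=lambda u:(135+(u[0]-420)/3.6,125+u[1]/3.6)
R=lambda u:(210+u[0]/3.2,185+u[1]/3.2)
C=lambda u:(250+u[0]/5.634,168+u[1]/5.634)
for n,a,b in [('rail L',Z((15,452)),G((503,15))),('rail R',Z((630,440)),G((770,240))),('grd L',Z((15,523)),G((460,40))),('grd R',Z((632,513)),G((720,275))),
 ('base FL',Z((50,577)),G((440,97))),('base FR',Z((636,568)),G((697,343))),('rkFL',C((100,488)),R((22,190))),('rkFR',C((708,420)),R((247,378))),('frFL',C((152,513)),R((15,130)))]:
    print(n,*tri(a,b))
for u in [(15,452),(630,440)]:print(atz(p,Z(u),.085))
for u in [(15,523),(632,513)]:print(atz(p,Z(u),.076))
for u in [(503,15),(770,240)]:print('s',atz(s,G(u),.085))
for u in [(460,40),(720,275)]:print('s',atz(s,G(u),.076))
for u in [(440,97),(697,343)]:print('s',atz(s,G(u),.014))
```

```text
[ 0.47100545 -0.25880242  0.07188348] [[-0.1, -0.0], [-0.4, -0.5], [-0.2, -0.1], [-0.3, 0.1], [-2.1, 0.6], [2.1, 0.1], [-2.0, -0.1], [0.9, -0.1], [0.3, -0.4], [0.4, 1.2], [0.6, -0.8], [0.8, -0.3]]
[ 0.50765228  0.22433258 -0.0128084 ] [[-1.1, 0.8], [0.3, 1.1], [0.4, -0.6], [0.4, -1.4]]
rail L [0.545 0.47  0.082] [ 0.2 -0.4] [-0.4  0. ]
rail R [ 0.539 -0.021  0.083] [ 0.1 -0.1] [-0.2  0. ]
grd L [0.489 0.473 0.072] [ 0.1 -0.2] [-0.3  0. ]
grd R [ 0.481 -0.02   0.075] [-0.1  0.2] [ 0.3 -0. ]
base FL [0.448 0.471 0.011] [ 0.2 -0.3] [-0.4  0. ]
base FR [ 0.443 -0.02   0.006] [ 0.5 -0.7] [-1.1  0.1]
rkFL [ 0.389 -0.122  0.018] [ 0.2 -0.3] [-0.5  0.1]
rkFR [ 0.413 -0.41   0.013] [ 0.3 -0.4] [-0.8  0.1]
frFL [ 0.377 -0.139  0.136] [-0.   0.1] [ 0.1 -0. ]
[0.54364072 0.46932554 0.085     ]
[ 0.53890035 -0.02089396  0.085     ]
[0.48779753 0.47119481 0.076     ]
[ 0.48164622 -0.02077546  0.076     ]
s [0.54459141 0.4655378  0.085     ]
s [ 0.53892351 -0.02262984  0.085     ]
s [0.48714786 0.4662784  0.076     ]
s [ 0.47950807 -0.02093944  0.076     ]
s [0.44797539 0.46679403 0.014     ]
s [ 0.44245634 -0.02821743  0.014     ]
```

```bash
cat > g.py <<'E'
from h import *
from scipy.spatial.transform import Rotation as Ro
RK=np.array([.471,-.2588,.0719]); ST=np.array([.5068,.2243,-.0120])
def w(q,v):
    v=np.array(v)/1000.; c,s=np.cos(q[2]),np.sin(q[2]); return np.array([q[0]+c*v[0]-s*v[1],q[1]+s*v[0]+c*v[1],v[2]])
def down(yaw): return Ro.from_euler('xyz',[180,0,yaw],degrees=True)
def tilt(yaw,th): # lean towards stand +x by th rad
    return Ro.from_rotvec(th*np.array([-np.sin(ST[2]),np.cos(ST[2]),0]))*down(yaw)
def go(name,pos,R,frm=None):
    if frm is None:
        o=env.get_obs(); frm=(o['tool_pos'],Ro.from_euler('xyz',o['tool_rot'],degrees=True))
    d=(np.array(pos)-frm[0])*1000; r=(R*frm[1].inv()).as_rotvec()
    print(name,d.round(1).tolist(),r.round(3).tolist(), 'rows',max(np.linalg.norm(d)/50,np.degrees(np.linalg.norm(r))/8.59).round(1)); return (np.array(pos),R)
E
python3 - <<'E'
from g import *
g=w(RK,(-85,0,136)); print(g)
yg=90+np.degrees(RK[2])
a=go('via',[.5,.25,.26],down(yg+30)); a=go('above',g+[0,0,.08],down(yg),a); a=go('down',g-[0,0,.019],down(yg),a)
p=env.read_camera('top')
for n,uv in [('bottleA',(283,137)),('bottleB',(159,131)),('jug',(223,148)),('bung',(216,165)),('pads',(315,277))]: print(n,atz(p,uv,0))
E
```

```text
[ 0.38621961 -0.26490624  0.136     ]
via [298.1, -367.9, 37.4] [-0.0, 0.0, -0.66] rows 9.5
above [-113.8, -514.9, -44.0] [0.0, 0.0, -0.524] rows 10.6
down [0.0, 0.0, -99.0] [0.0, 0.0, 0.0] rows 2.0
bottleA [ 0.71060436 -0.17576838  0.        ]
bottleB [0.73865925 0.17048814 0.        ]
jug [ 0.68430468 -0.00795232  0.        ]
bung [0.63670902 0.01231742 0.        ]
pads [ 0.32588975 -0.24537951  0.        ]
```

>>> apply_moves(targets=[[[260, -280, 37], [0, 0, -0.5]], [[260, -280, 37], [0, 0, -0.5]], [[260, -280, 37], [0, 0, -0.5]], [[260, -280, 37], [0, 0, -0.5]], [[260, -280, 37], [0, 0, -0.5]], [[260, -280, 37], [0, 0, -0.5]], [[260, -280, 37], [0, 0, -0.5]], [[260, -280, 37], [0, 0, -0.5]]], hand=40)

```text
time_s: 2.45
tool_pos: [0.4648, 0.3341, 0.2605]
tool_rot: [179.9, 0.1, 133.0]
force: [0.8, 0.2, 0.1]
grip_width: 0.041
```

>>> apply_moves(targets=[[[20, -350, 0], [0, 0, -0.5]], [[20, -350, 0], [0, 0, -0.5]], [[20, -350, 0], [0, 0, -0.5]], [[20, -350, 0], [0, 0, -0.5]], [[20, -350, 0], [0, 0, -0.5]], [[20, -350, 0], [0, 0, -0.5]], [[20, -350, 0], [0, 0, -0.5]], [[20, -350, 0], [0, 0, -0.5]]])

```text
time_s: 3.25
tool_pos: [0.4819, -0.0206, 0.2604]
tool_rot: [179.9, 0.1, 103.9]
force: [0.7, 0.3, -0.5]
grip_width: 0.0403
```

Run:
```python
from g import *
g=w(RK,(-85,0,136)); 
yg=90+np.degrees(RK[2])
a=go('above',g+[0,0,.06],down(yg)); a=go('down',g-[0,0,.019],down(yg),a)
```

```text
above [-95.6, -244.4, -64.4] [0.002, 0.002, -0.171] rows 5.4
down [0.0, 0.0, -79.0] [0.0, 0.0, 0.0] rows 1.6
```

>>> apply_moves(targets=[[[-96, -244, -64], [0.002, 0.002, -0.171]], [[-96, -244, -64], [0.002, 0.002, -0.171]], [[-96, -244, -64], [0.002, 0.002, -0.171]], [[-96, -244, -64], [0.002, 0.002, -0.171]], [[-96, -244, -64], [0.002, 0.002, -0.171]], [[-96, -244, -64], [0.002, 0.002, -0.171]], [[-96, -244, -64], [0.002, 0.002, -0.171]]])

```text
time_s: 3.95
tool_pos: [0.384, -0.2588, 0.1953]
tool_rot: [-179.9, -0.1, 94.4]
force: [-0.3, 0.1, 0.1]
grip_width: 0.0399
```

Run:
```python
from g import *
g=w(RK,(-85,0,136)); 
yg=90+np.degrees(RK[2])
a=go('down',g-[0,0,.019],down(yg))
p=shot('top'); s=shot('side')
im=[cv2.resize(q['image'][y:y+130,x:x+130,::-1],(400,400),interpolation=cv2.INTER_CUBIC) for q,x,y in ((p,260,160),(s,210,190))]
cv2.imwrite('pics/a1.png',np.hstack(im))
```

```text
down [2.2, -6.1, -78.3] [-0.002, -0.002, -0.006] rows 1.6
```

View pics/a1.png

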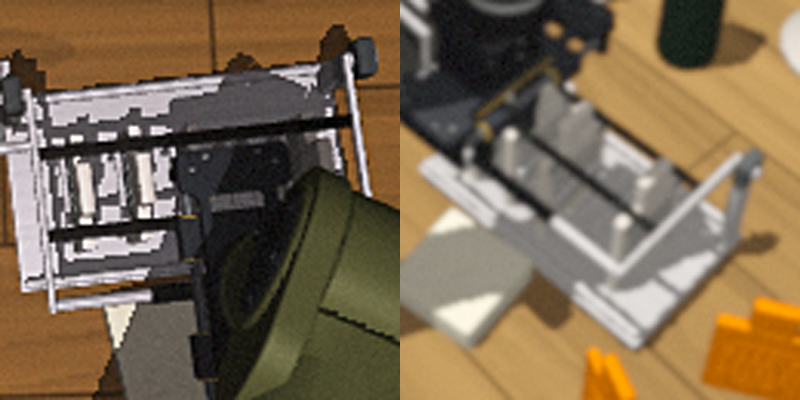

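>>> apply_moves(targets=[[[2, -6, -20], [0, 0, 0]], [[2, -6, -40], [0, 0, 0]], [[2, -6, -60], [0, 0, 0]], [[2, -6, -78], [0, 0, 0]], [[2, -6, -78], [0, 0, 0]]])

```text
time_s: 4.55
tool_pos: [0.3875, -0.2594, 0.1158]
tool_rot: [-179.7, -0.2, 95.0]
force: [-0.5, -0.1, -0.6]
grip_width: 0.04
```

>>> apply_moves(targets=[[[0, 0, 0], [0, 0, 0]], [[0, 0, 0], [0, 0, 0]], [[0, 0, 0], [0, 0, 0]], [[0, 0, 0], [0, 0, 0]], [[0, 0, 0], [0, 0, 0]]], hand=0, squeeze=12)

```text
time_s: 5.05
tool_pos: [0.3869, -0.2623, 0.1181]
tool_rot: [-179.8, -0.2, 94.8]
force: [-3.2, 0.7, 5.6]
grip_width: 0.0137
```

Run:
```python
from g import *
R=.165;c=np.array([np.cos(RK[2]),np.sin(RK[2])])
o=env.get_obs();print(o['tool_pos'],o['force'],o['grip_width'])
for q in [.1,.25,.4,.55,.7,.85,1.,1.15,1.3,1.45,1.6,1.75,1.88,1.96]:
    d=R*(1-np.cos(q)); print(q,(1000*np.r_[d*c,R*np.sin(q)]).round(0))
```

```text
[ 0.38686256 -0.26234724  0.1180929 ] [-3.19282922  0.6663168   5.5655678 ] 0.01366428098345251
0.1 [ 1.  0. 16.]
0.25 [ 5.  0. 41.]
0.4 [13.  1. 64.]
0.55 [24.  2. 86.]
0.7 [ 39.   3. 106.]
0.85 [ 56.   4. 124.]
1.0 [ 76.   5. 139.]
1.15 [ 97.   7. 151.]
1.3 [121.   9. 159.]
1.45 [145.  10. 164.]
1.6 [169.  12. 165.]
1.75 [194.  14. 162.]
1.88 [215.  15. 157.]
1.96 [227.  16. 153.]
```

>>> apply_moves(targets=[[[1, 0, 16], [0, 0, 0]], [[5, 0, 41], [0, 0, 0]], [[13, 1, 64], [0, 0, 0]], [[24, 2, 86], [0, 0, 0]], [[39, 3, 106], [0, 0, 0]], [[56, 4, 124], [0, 0, 0]], [[76, 5, 139], [0, 0, 0]], [[76, 5, 139], [0, 0, 0]]])

```text
time_s: 5.85
tool_pos: [0.4636, -0.2581, 0.2605]
tool_rot: [-179.8, -0.1, 94.8]
force: [-11.9, 2.8, 16.8]
grip_width: 0.0134
```

>>> apply_moves(targets=[[[21, 2, 12], [0, 0, 0]], [[45, 4, 20], [0, 0, 0]], [[69, 5, 25], [0, 0, 0]], [[93, 7, 26], [0, 0, 0]], [[118, 9, 23], [0, 0, 0]], [[139, 10, 18], [0, 0, 0]], [[145, 10, 16], [0, 0, 0]], [[145, 10, 16], [0, 0, 0]]])

```text
time_s: 6.65
tool_pos: [0.6112, -0.2466, 0.2721]
tool_rot: [180.0, -0.0, 94.9]
force: [4.6, -0.0, -0.0]
grip_width: 0.0132
```

>>> apply_moves(targets=[[[0, 0, 0], [0, 0, 0]], [[0, 0, 0], [0, 0, 0]], [[0, 0, 0], [0, 0, 0]], [[0, 0, 0], [0, 0, 0]]], hand=40)

```text
time_s: 7.05
tool_pos: [0.6087, -0.2469, 0.2727]
tool_rot: [-179.9, -0.2, 94.8]
force: [3.9, 0.2, -1.8]
grip_width: 0.0362
```

>>> apply_moves(targets=[[[0, 0, 15], [0, 0, 0]], [[0, 0, 30], [0, 0, 0]], [[0, 0, 45], [0, 0, 0]], [[0, 0, 60], [0, 0, 0]], [[0, 0, 60], [0, 0, 0]]])

```text
time_s: 7.55
tool_pos: [0.6096, -0.2483, 0.3361]
tool_rot: [179.8, 0.0, 94.8]
force: [0.3, -0.8, 1.1]
grip_width: 0.0399
```

Run:
```python
from g import *
p=shot('top'); s=shot('side')
im=[cv2.resize(q['image'][y:y+150,x:x+130,::-1],(400,462),interpolation=cv2.INTER_CUBIC) for q,x,y in ((p,260,120),(s,210,160))]
cv2.imwrite('pics/a2.png',np.hstack(im))
```

```text
(no output)
```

View pics/a2.png

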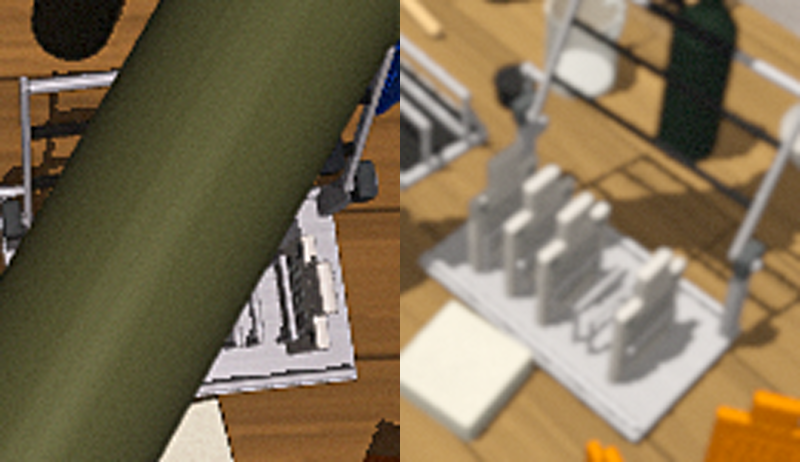

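Run:
```python
from g import *
yp=np.degrees(RK[2])
t=w(RK,(0,93,152-19)); print(t)
a=go('above',t+[0,0,.13],down(yp)); a=go('low',t+[0,0,.04],down(yp),a)
```

```text
[ 0.46431906 -0.16604028  0.133     ]
above [-144.6, 81.4, -70.1] [-0.002, 0.001, -1.583] rows 10.6
low [0.0, 0.0, -90.0] [0.0, 0.0, 0.0] rows 1.8
```

>>> apply_moves(targets=[[[-50, 20, 0], [0, 0, -0.15]], [[-100, 50, -10], [0, 0, -0.3]], [[-145, 81, -20], [0, 0, -0.45]], [[-145, 81, -40], [0, 0, -0.6]], [[-145, 81, -70], [0, 0, -0.75]], [[-145, 81, -70], [0, 0, -0.9]], [[-145, 81, -70], [0, 0, -1.05]], [[-145, 81, -70], [0, 0, -1.1]]], hand=30)

```text
time_s: 8.45
tool_pos: [0.463, -0.1657, 0.2616]
tool_rot: [-179.8, -0.1, 31.5]
force: [-0.3, 0.4, -0.4]
grip_width: 0.0297
```

>>> apply_moves(targets=[[[0, 0, 0], [0, 0, -0.15]], [[0, 0, 0], [0, 0, -0.3]], [[0, 0, 0], [0, 0, -0.45]], [[0, 0, 0], [0, 0, -0.483]], [[0, 0, 0], [0, 0, -0.483]], [[0, 0, 0], [0, 0, -0.483]]])

```text
time_s: 9.05
tool_pos: [0.4635, -0.166, 0.2621]
tool_rot: [-179.9, -0.1, 4.2]
force: [-0.1, 0.5, -1.2]
grip_width: 0.03
```

Run:
```python
from g import *
yp=np.degrees(RK[2])
t=w(RK,(0,93,152-19))
a=go('low',t+[0,0,.05],down(yp)); a=go('g',t,down(yp)); 
p=shot('top'); s=shot('side')
im=[cv2.resize(q['image'][y:y+130,x:x+130,::-1],(400,400),interpolation=cv2.INTER_CUBIC) for q,x,y in ((p,250,155),(s,190,170))]
cv2.imwrite('pics/a3.png',np.hstack(im))
```

```text
low [0.8, -0.0, -79.1] [-0.002, 0.001, -0.001] rows 1.6
g [0.8, -0.0, -129.1] [-0.002, 0.001, -0.001] rows 2.6
```

View pics/a3.png

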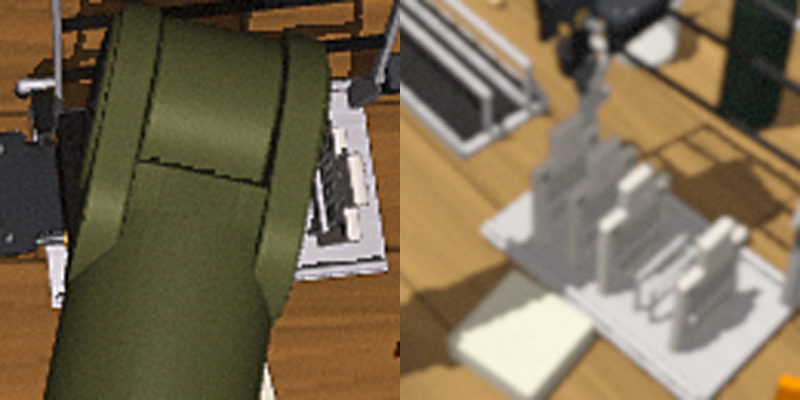

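>>> apply_moves(targets=[[[1, 0, -40], [0, 0, 0]], [[1, 0, -75], [0, 0, 0]], [[1, 0, -95], [0, 0, 0]], [[1, 0, -115], [0, 0, 0]], [[1, 0, -129], [0, 0, 0]], [[1, 0, -129], [0, 0, 0]]])

```text
time_s: 9.75
tool_pos: [0.4635, -0.1658, 0.1319]
tool_rot: [-179.9, 0.1, 4.1]
force: [-0.4, -0.4, 0.4]
grip_width: 0.0298
```

>>> apply_moves(targets=[[[0, 0, 0], [0, 0, 0]], [[0, 0, 0], [0, 0, 0]], [[0, 0, 0], [0, 0, 0]], [[0, 0, 0], [0, 0, 0]], [[0, 0, 0], [0, 0, 0]]], hand=0, squeeze=30)

```text
time_s: 10.25
tool_pos: [0.4656, -0.1665, 0.1345]
tool_rot: [-179.9, -0.2, 4.1]
force: [-0.4, 0.1, 4.8]
grip_width: 0.0115
```

>>> apply_moves(targets=[[[0, 0, 5], [0, 0, 0]], [[0, 0, 15], [0, 0, 0]], [[0, 0, 35], [0, 0, 0]], [[0, 0, 60], [0, 0, 0]], [[0, 0, 90], [0, 0, 0]], [[0, 0, 120], [0, 0, 0]], [[0, 0, 120], [0, 0, 0]]])

```text
time_s: 10.95
tool_pos: [0.4671, -0.1667, 0.258]
tool_rot: [-179.9, -0.6, 4.1]
force: [0.6, -0.4, -1.7]
grip_width: 0.0117
```

Run:
```python
from g import *
th=.28
def place(y,th=th,gr=132,clear=2):
    # tcp position in stand frame: plate foot mid -> grasp at gr mm up the plate, tcp 19 below
    xb=35-(5+71*np.sin(th))/np.cos(th)-1.5
    u=gr-19
    x=xb-5*np.cos(th)+u*np.sin(th); z=14+5*np.sin(th)+u*np.cos(th)+clear
    return w(ST,(x,y,z))
ys=90+np.degrees(ST[2])
t=place(165);print(t)
a=go('up',w(ST,(-5,165,265)),down(ys)); a=go('tilt',t+[0,0,.1],tilt(ys,th),a); a=go('pl',t,tilt(ys,th),a)
```

```text
[0.54308142 0.38887648 0.12598104]
up [36.7, 556.0, 7.0] [-0.009, 0.006, 1.487] rows 11.1
tilt [39.3, -0.5, -39.0] [0.003, 0.28, 0.0] rows 1.9
pl [0.0, 0.0, -100.0] [0.0, 0.0, 0.0] rows 2.0
```

>>> apply_moves(targets=[[[5, 50, 3], [0, 0, 0.14]], [[10, 100, 7], [0, 0, 0.28]], [[14, 150, 7], [0, 0, 0.42]], [[18, 200, 7], [0, 0, 0.56]], [[22, 250, 7], [0, 0, 0.7]], [[26, 300, 7], [0, 0, 0.84]], [[30, 350, 7], [0, 0, 0.98]], [[32, 390, 7], [0, 0, 1.12]]])

```text
time_s: 11.75
tool_pos: [0.4958, 0.2271, 0.2597]
tool_rot: [-179.8, -0.1, 68.7]
force: [0.1, 0.5, -0.8]
grip_width: 0.0121
```

>>> apply_moves(targets=[[[2, 50, 0], [0, 0, 0.14]], [[3, 100, 0], [0, 0, 0.28]], [[4, 145, 0], [0, 0, 0.367]], [[4, 166, 0], [0, 0, 0.367]], [[4, 166, 0], [0, 0, 0.367]], [[4, 166, 0], [0, 0, 0.367]]])

```text
time_s: 12.35
tool_pos: [0.5004, 0.3894, 0.2594]
tool_rot: [-179.8, 0.0, 89.3]
force: [-0.2, 0.0, -0.4]
grip_width: 0.0114
```

```bash
cat >> g.py <<'E'
def place(y,th=.28,gr=132.5,clear=2):
    xb=35-(5+71*np.sin(th))/np.cos(th)-1.5
    u=gr-19
    x=xb-5*np.cos(th)+u*np.sin(th); z=14+5*np.sin(th)+u*np.cos(th)+clear
    return w(ST,(x,y,z))
ys=90+np.degrees(ST[2]); yp=np.degrees(RK[2])
E
python3 - <<'E'
from g import *
t=place(165);print(t,env.get_obs()['tool_pos'],env.get_obs()['qpos'].round(0),env.get_obs()['grip_width'])
a=go('tilt',t+[0,0,.08],tilt(ys,.28)); a=go('pl',t,tilt(ys,.28),a)
E
```

```text
[0.54321959 0.38887482 0.12646157] [0.50044297 0.38940474 0.25943652] [-58.  16.  23.  83.  -6.  82. -36.] 0.011355314903477914
tilt [42.8, -0.5, -53.0] [0.003, 0.277, -0.0] rows 1.8
pl [0.0, 0.0, -80.0] [0.0, 0.0, 0.0] rows 1.6
```

>>> apply_moves(targets=[[[25, 0, -10], [0, 0.14, 0]], [[43, 0, -40], [0.003, 0.277, 0]], [[43, 0, -53], [0.003, 0.277, 0]], [[43, 0, -53], [0.003, 0.277, 0]], [[43, 0, -53], [0.003, 0.277, 0]]])

```text
time_s: 12.85
tool_pos: [0.544, 0.3893, 0.2094]
tool_rot: [-164.1, -0.2, 89.2]
force: [-0.8, 0.7, 0.4]
grip_width: 0.0116
```

Run:
```python
from g import *
t=place(165)
a=go('pl',t,tilt(ys,.28))
p=shot('top'); s=shot('side')
im=[cv2.resize(q['image'][y:y+130,x:x+130,::-1],(400,400),interpolation=cv2.INTER_CUBIC) for q,x,y in ((p,20,140),(s,110,90))]
cv2.imwrite('pics/a4.png',np.hstack(im))
```

```text
pl [-0.8, -0.5, -83.0] [-0.003, 0.003, 0.002] rows 1.7
```

View pics/a4.png

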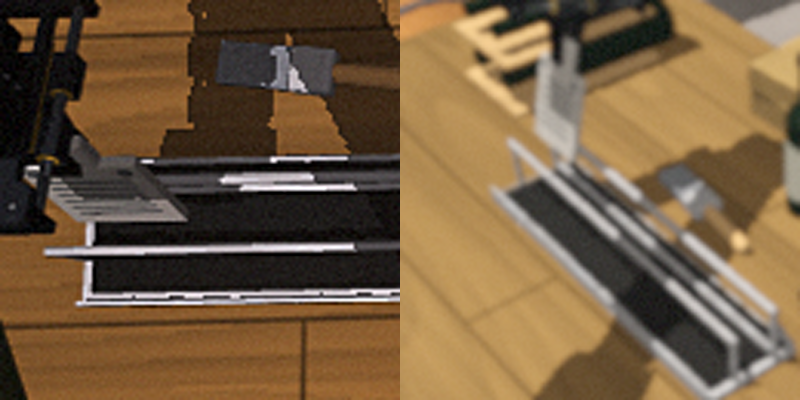

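>>> apply_moves(targets=[[[-1, 0, -30], [0, 0, 0]], [[-1, 0, -55], [0, 0, 0]], [[-1, 0, -70], [0, 0, 0]], [[-1, 0, -76], [0, 0, 0]], [[-1, 0, -80], [0, 0, 0]], [[-1, 0, -80], [0, 0, 0]]])

```text
time_s: 13.55
tool_pos: [0.5432, 0.3903, 0.1289]
tool_rot: [-164.1, -0.2, 89.3]
force: [-0.1, 0.3, -0.8]
grip_width: 0.012
```

>>> apply_moves(targets=[[[0, 0, -1], [0, 0, 0]], [[0, 0, -2], [0, 0, 0]], [[0, 0, -3], [0, 0, 0]], [[0, 0, -3], [0, 0, 0]]])

```text
time_s: 13.95
tool_pos: [0.5434, 0.39, 0.1255]
tool_rot: [-164.1, -0.1, 89.3]
force: [0.9, 0.2, 2.9]
grip_width: 0.0114
```

>>> apply_moves(targets=[[[0, 0, 0], [0, 0, 0]], [[0, 0, 0], [0, 0, 0]], [[0, 0, 0], [0, 0, 0]], [[0, 0, 0], [0, 0, 0]]], hand=30)

```text
time_s: 14.35
tool_pos: [0.5427, 0.3899, 0.1243]
tool_rot: [-164.0, -0.1, 89.3]
force: [-0.6, -0.5, -0.2]
grip_width: 0.0285
```

>>> apply_moves(targets=[[[3, 0, 10], [0, 0, 0]], [[6, 0, 20], [0, 0, 0]], [[11, 0, 40], [0, 0, 0]], [[17, 0, 58], [0, 0, 0]], [[0, 0, 90], [0, -0.14, 0]], [[-20, -30, 130], [0, -0.28, 0]], [[-40, -70, 130], [0, -0.28, 0]], [[-50, -110, 130], [0, -0.28, -0.1]]])

```text
time_s: 15.15
tool_pos: [0.4914, 0.2811, 0.2579]
tool_rot: [179.8, -1.4, 83.9]
force: [0.6, -0.5, 0.4]
grip_width: 0.0301
```

Run:
```python
from g import *
p=shot('top'); s=shot('side')
im=[cv2.resize(q['image'][y:y+130,x:x+130,::-1],(400,400),interpolation=cv2.INTER_CUBIC) for q,x,y in ((p,20,140),(s,110,90))]
cv2.imwrite('pics/a5.png',np.hstack(im))
t=w(RK,(0,47,133))
a=go('ab',t+[0,0,.13],down(yp));
```

```text
ab [-25.9, -485.0, 5.8] [-0.014, 0.018, -1.379] rows 9.7
```

View pics/a5.png

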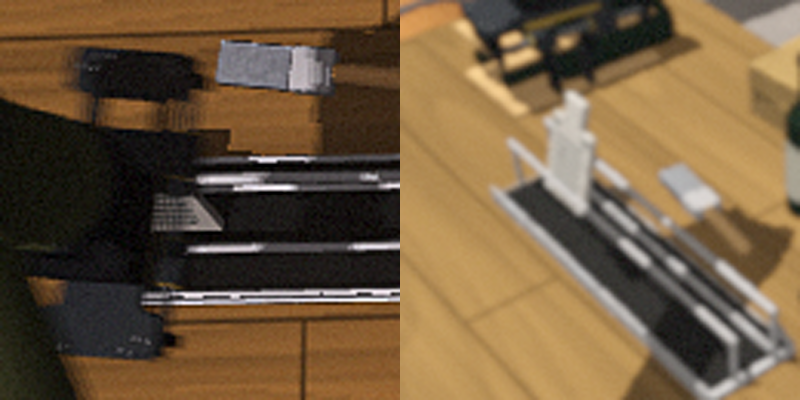

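>>> apply_moves(targets=[[[-3, -50, 6], [0, 0, -0.14]], [[-6, -100, 6], [-0.01, 0.018, -0.28]], [[-9, -150, 6], [-0.014, 0.018, -0.42]], [[-12, -200, 6], [-0.014, 0.018, -0.56]], [[-15, -250, 6], [-0.014, 0.018, -0.7]], [[-18, -300, 6], [-0.014, 0.018, -0.84]], [[-21, -350, 6], [-0.014, 0.018, -0.98]], [[-23, -395, 6], [-0.014, 0.018, -1.12]]])

```text
time_s: 16.05
tool_pos: [0.4699, -0.1181, 0.2621]
tool_rot: [-179.7, -0.1, 19.1]
force: [0.5, 0.8, 0.4]
grip_width: 0.0299
```

>>> apply_moves(targets=[[[-2, -45, 0], [0, 0, -0.14]], [[-3, -90, 0], [0, 0, -0.26]], [[-3, -90, 0], [0, 0, -0.26]], [[-3, -90, 0], [0, 0, -0.26]]])

```text
time_s: 16.45
tool_pos: [0.467, -0.2067, 0.2616]
tool_rot: [-179.8, 0.0, 4.4]
force: [1.3, 0.4, -0.8]
grip_width: 0.0301
```

Run:
```python
from g import *
t=w(RK,(0,47,133))
a=go('g',t,down(yp)); 
s=shot('side','sx.png'); p=shot('top','tx.png')
for v in (s,p):
  for r in env.regions_of(v,'plate1_mid'): print(round(r['conf'],2),r['rect'])
```

```text
g [0.7, -5.3, -128.6] [-0.004, -0.001, -0.005] rows 2.6
0.9 [267.1, 300.9, 285.3, 353.8]
0.67 [277.8, 239.4, 305.4, 284.6]
0.58 [303.8, 285.7, 349.9, 322.4]
0.58 [141.1, 138.5, 236.8, 225.1]
0.69 [382.2, 267.8, 430.0, 284.7]
0.58 [393.7, 205.1, 436.9, 228.7]
0.58 [259.4, 131.1, 389.7, 190.4]
```

>>> apply_moves(targets=[[[1, -5, -40], [0, 0, -0.005]], [[1, -5, -75], [0, 0, -0.005]], [[1, -5, -95], [0, 0, -0.005]], [[1, -5, -115], [0, 0, -0.005]], [[1, -5, -129], [0, 0, -0.005]], [[1, -5, -129], [0, 0, -0.005]]])

```text
time_s: 17.25
tool_pos: [0.4669, -0.2088, 0.13]
tool_rot: [-179.7, 0.3, 4.4]
force: [-0.4, 0.2, 0.2]
grip_width: 0.0303
```

>>> apply_moves(targets=[[[0, 0, 0], [0, 0, 0]], [[0, 0, 0], [0, 0, 0]], [[0, 0, 0], [0, 0, 0]], [[0, 0, 0], [0, 0, 0]], [[0, 0, 0], [0, 0, 0]]], hand=0, squeeze=30)

```text
time_s: 17.75
tool_pos: [0.4687, -0.2113, 0.1325]
tool_rot: [-179.9, -0.0, 4.3]
force: [0.5, -2.8, 2.4]
grip_width: 0.0122
```

>>> apply_moves(targets=[[[0, 0, 5], [0, 0, 0]], [[0, 0, 15], [0, 0, 0]], [[0, 0, 35], [0, 0, 0]], [[0, 0, 60], [0, 0, 0]], [[0, 0, 90], [0, 0, 0]], [[0, 0, 125], [0, 0, 0]], [[0, 0, 125], [0, 0, 0]]])

```text
time_s: 18.45
tool_pos: [0.47, -0.2101, 0.2613]
tool_rot: [-179.7, -0.3, 4.3]
force: [0.2, 1.3, -1.8]
grip_width: 0.0118
```

Run:
```python
from g import *
a=go('up',w(ST,(-5,55,265)),down(ys)); s=shot('side','sy.png')
```

```text
up [32.4, 489.4, 3.7] [-0.008, -0.0, 1.483] rows 9.9
```

>>> apply_moves(targets=[[[5, 45, 4], [0, 0, 0.14]], [[9, 95, 4], [0, 0, 0.28]], [[13, 145, 4], [0, 0, 0.42]], [[17, 195, 4], [0, 0, 0.56]], [[21, 245, 4], [0, 0, 0.7]], [[24, 295, 4], [0, 0, 0.84]], [[27, 345, 4], [0, 0, 0.98]], [[29, 390, 4], [0, 0, 1.12]]])

```text
time_s: 19.3
tool_pos: [0.495, 0.1827, 0.2591]
tool_rot: [-179.6, 0.2, 68.9]
force: [-0.2, 0.3, -0.9]
grip_width: 0.0117
```

>>> apply_moves(targets=[[[2, 50, 0], [0, 0, 0.14]], [[3, 90, 0], [0, 0, 0.28]], [[3, 99, 0], [-0.008, 0, 0.363]], [[3, 99, 0], [-0.008, 0, 0.363]], [[3, 99, 0], [-0.008, 0, 0.363]]])

```text
time_s: 19.8
tool_pos: [0.4993, 0.2776, 0.2594]
tool_rot: [-179.7, 0.7, 89.1]
force: [0.7, -0.4, -1.6]
grip_width: 0.0116
```

Run:
```python
from g import *
t=place(55)
a=go('tilt',t+[0,0,.08],tilt(ys,.28)); a=go('pl',t,tilt(ys,.28),a)
```

```text
tilt [42.6, 1.3, -53.0] [0.015, 0.275, 0.001] rows 1.8
pl [0.0, 0.0, -80.0] [0.0, 0.0, 0.0] rows 1.6
```

>>> apply_moves(targets=[[[25, 1, -10], [0.008, 0.14, 0]], [[43, 1, -40], [0.015, 0.275, 0]], [[43, 1, -53], [0.015, 0.275, 0]], [[43, 1, -53], [0.015, 0.275, 0]], [[43, 1, -80], [0.015, 0.275, 0]], [[43, 1, -105], [0.015, 0.275, 0]], [[43, 1, -122], [0.015, 0.275, 0]], [[43, 1, -130], [0.015, 0.275, 0]]])

```text
time_s: 20.6
tool_pos: [0.5423, 0.2802, 0.1326]
tool_rot: [-164.2, -0.3, 89.3]
force: [-0.0, 0.1, -1.7]
grip_width: 0.0121
```

>>> apply_moves(targets=[[[0, 0, -1], [0, 0, 0]], [[0, 0, -2], [0, 0, 0]], [[0, 0, -4], [0, 0, 0]], [[0, 0, -4], [0, 0, 0]]])

```text
time_s: 21.0
tool_pos: [0.5432, 0.28, 0.1272]
tool_rot: [-164.1, -0.2, 89.4]
force: [-0.4, 0.3, -2.1]
grip_width: 0.0116
```

>>> apply_moves(targets=[[[1, 0, -1], [0, 0, 0]], [[1, 0, -2], [0, 0, 0]], [[1, 0, -3], [0, 0, 0]], [[1, 0, -3], [0, 0, 0]]])

```text
time_s: 21.4
tool_pos: [0.5436, 0.28, 0.1237]
tool_rot: [-164.0, -0.1, 89.4]
force: [-1.0, 0.3, -0.2]
grip_width: 0.0116
```

>>> apply_moves(targets=[[[0, 0, 0], [0, 0, 0]], [[0, 0, 0], [0, 0, 0]], [[0, 0, 0], [0, 0, 0]], [[0, 0, 0], [0, 0, 0]]], hand=30)

```text
time_s: 21.8
tool_pos: [0.5441, 0.2798, 0.1237]
tool_rot: [-164.1, -0.1, 89.3]
force: [0.1, 0.2, 0.2]
grip_width: 0.0286
```

>>> apply_moves(targets=[[[3, 0, 10], [0, 0, 0]], [[6, 0, 20], [0, 0, 0]], [[11, 0, 40], [0, 0, 0]], [[17, 0, 58], [0, 0, 0]], [[0, 0, 90], [0, -0.14, 0]], [[-20, -30, 130], [0, -0.28, 0]], [[-40, -70, 135], [0, -0.28, 0]], [[-50, -110, 135], [0, -0.28, -0.1]]])

```text
time_s: 22.6
tool_pos: [0.4933, 0.1704, 0.262]
tool_rot: [179.7, -1.4, 83.9]
force: [-0.0, -0.4, 0.1]
grip_width: 0.0301
```

Run:
```python
from g import *
t=w(RK,(0,1,133))
a=go('ab',t+[0,0,.13],down(yp));
```

```text
ab [-22.4, -428.2, 1.0] [-0.014, 0.022, -1.392] rows 9.3
```

>>> apply_moves(targets=[[[-3, -45, 1], [0, 0, -0.14]], [[-6, -90, 1], [-0.01, 0.02, -0.28]], [[-9, -140, 1], [-0.014, 0.022, -0.42]], [[-12, -190, 1], [-0.014, 0.022, -0.56]], [[-15, -240, 1], [-0.014, 0.022, -0.7]], [[-18, -290, 1], [-0.014, 0.022, -0.84]], [[-20, -340, 1], [-0.014, 0.022, -0.98]], [[-21, -385, 1], [-0.014, 0.022, -1.12]]])

```text
time_s: 23.4
tool_pos: [0.4724, -0.2183, 0.2613]
tool_rot: [-179.6, 0.0, 19.1]
force: [1.3, -0.3, 0.1]
grip_width: 0.0301
```

>>> apply_moves(targets=[[[-1, -30, 0], [0, 0, -0.14]], [[-1, -43, 0], [0, 0, -0.272]], [[-1, -43, 0], [0, 0, -0.272]], [[-1, -43, 0], [0, 0, -0.272]]])

```text
time_s: 23.8
tool_pos: [0.4721, -0.2579, 0.2601]
tool_rot: [-179.6, 0.2, 4.1]
force: [0.5, -0.1, 0.1]
grip_width: 0.03
```

Run:
```python
from g import *
t=w(RK,(0,1,133))
a=go('g',t,down(yp)); 
p=shot('top'); s=shot('side')
im=[cv2.resize(q['image'][y:y+b,x:x+b,::-1],(400,400),interpolation=cv2.INTER_CUBIC) for q,x,y,b in ((p,20,120,150),(s,120,110,210))]
cv2.imwrite('pics/a6.png',np.hstack(im))
```

```text
g [-1.2, 0.1, -127.1] [-0.007, -0.004, -0.0] rows 2.5
```

View pics/a6.png

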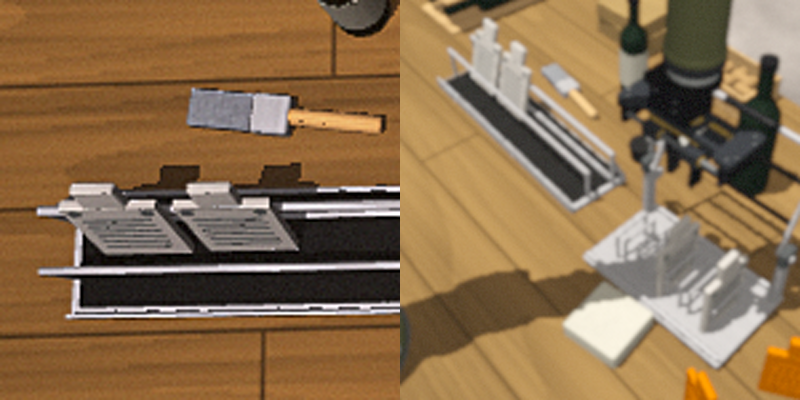

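Two plates lean well, side by side; the middle and last plates remain in the rack and the frame is still open. Taking the third.

>>> apply_moves(targets=[[[-1, 0, -40], [-0.007, -0.004, 0]], [[-1, 0, -75], [-0.007, -0.004, 0]], [[-1, 0, -95], [-0.007, -0.004, 0]], [[-1, 0, -115], [-0.007, -0.004, 0]], [[-1, 0, -127], [-0.007, -0.004, 0]], [[-1, 0, -127], [-0.007, -0.004, 0]]])

```text
time_s: 24.5
tool_pos: [0.4703, -0.2565, 0.1313]
tool_rot: [-180.0, 0.2, 4.1]
force: [-0.2, -0.4, 0.5]
grip_width: 0.03
```

>>> apply_moves(targets=[[[0, 0, 0], [0, 0, 0]], [[0, 0, 0], [0, 0, 0]], [[0, 0, 0], [0, 0, 0]], [[0, 0, 0], [0, 0, 0]], [[0, 0, 0], [0, 0, 0]]], hand=0, squeeze=30)

```text
time_s: 25.0
tool_pos: [0.4716, -0.2587, 0.1335]
tool_rot: [179.9, -0.1, 4.0]
force: [0.1, -0.8, 4.7]
grip_width: 0.0117
```

>>> apply_moves(targets=[[[0, 0, 5], [0, 0, 0]], [[0, 0, 15], [0, 0, 0]], [[0, 0, 35], [0, 0, 0]], [[0, 0, 60], [0, 0, 0]], [[0, 0, 90], [0, 0, 0]], [[0, 0, 127], [0, 0, 0]], [[0, 0, 127], [0, 0, 0]]])

```text
time_s: 25.7
tool_pos: [0.473, -0.2596, 0.2645]
tool_rot: [179.9, -0.4, 4.0]
force: [0.3, -0.8, -0.6]
grip_width: 0.0119
```

Run:
```python
from g import *
a=go('up',w(ST,(-5,-55,265)),down(ys)); s=shot('side','sy.png')
```

```text
up [28.1, 429.0, 0.5] [-0.004, 0.007, 1.489] rows 9.9
```

>>> apply_moves(targets=[[[4, 40, 1], [0, 0, 0.14]], [[8, 85, 1], [0, 0, 0.28]], [[12, 130, 1], [0, 0, 0.42]], [[15, 175, 1], [0, 0, 0.56]], [[18, 220, 1], [0, 0, 0.7]], [[21, 265, 1], [0, 0, 0.84]], [[23, 310, 1], [0, 0, 0.98]], [[25, 350, 1], [0, 0, 1.12]]])

```text
time_s: 26.55
tool_pos: [0.4945, 0.0943, 0.2592]
tool_rot: [-179.9, 0.1, 68.6]
force: [1.0, 0.8, -1.2]
grip_width: 0.0117
```

>>> apply_moves(targets=[[[2, 40, 0], [0, 0, 0.14]], [[3, 70, 0], [0, 0, 0.28]], [[3, 79, 0], [-0.004, 0.007, 0.369]], [[3, 79, 0], [-0.004, 0.007, 0.369]], [[3, 79, 0], [-0.004, 0.007, 0.369]]])

```text
time_s: 27.05
tool_pos: [0.4984, 0.1698, 0.2596]
tool_rot: [-179.6, 0.4, 89.1]
force: [-0.1, 0.2, -1.7]
grip_width: 0.0121
```

Run:
```python
from g import *
t=place(-55)
a=go('tilt',t+[0,0,.08],tilt(ys,.28)); a=go('pl',t,tilt(ys,.28),a)
print(env.get_obs()['grip_width'])
```

```text
tilt [42.2, -0.9, -53.1] [0.011, 0.273, 0.002] rows 1.8
pl [0.0, 0.0, -80.0] [0.0, 0.0, 0.0] rows 1.6
0.012095489862850178
```

>>> apply_moves(targets=[[[25, -1, -10], [0.008, 0.14, 0]], [[42, -1, -40], [0.011, 0.275, 0]], [[42, -1, -53], [0.011, 0.275, 0]], [[42, -1, -53], [0.011, 0.275, 0]], [[42, -1, -80], [0.011, 0.275, 0]], [[42, -1, -105], [0.011, 0.275, 0]], [[42, -1, -122], [0.011, 0.275, 0]], [[42, -1, -130], [0.011, 0.275, 0]]])

```text
time_s: 27.85
tool_pos: [0.5403, 0.1697, 0.1313]
tool_rot: [-164.0, -0.2, 89.3]
force: [-0.6, 0.6, -0.4]
grip_width: 0.0117
```

>>> apply_moves(targets=[[[0, 0, -1], [0, 0, 0]], [[0, 0, -3], [0, 0, 0]], [[1, 0, -5], [0, 0, 0]], [[1, 0, -6], [0, 0, 0]], [[1, 0, -6], [0, 0, 0]]])

```text
time_s: 28.35
tool_pos: [0.5421, 0.1699, 0.1248]
tool_rot: [-163.9, -0.1, 89.3]
force: [1.0, -0.1, -1.9]
grip_width: 0.0117
```

>>> apply_moves(targets=[[[0, 0, -1], [0, 0, 0]], [[0, 0, -1], [0, 0, 0]], [[0, 0, -1], [0, 0, 0]]])

```text
time_s: 28.65
tool_pos: [0.5423, 0.17, 0.1243]
tool_rot: [-164.0, -0.1, 89.3]
force: [0.1, -0.5, 4.3]
grip_width: 0.0117
```

>>> apply_moves(targets=[[[0, 0, 0], [0, 0, 0]], [[0, 0, 0], [0, 0, 0]], [[0, 0, 0], [0, 0, 0]], [[0, 0, 0], [0, 0, 0]]], hand=30)

```text
time_s: 29.05
tool_pos: [0.5417, 0.1698, 0.1233]
tool_rot: [-163.9, -0.1, 89.3]
force: [0.8, -0.5, 0.4]
grip_width: 0.0287
```

>>> apply_moves(targets=[[[3, 0, 10], [0, 0, 0]], [[6, 0, 20], [0, 0, 0]], [[11, 0, 40], [0, 0, 0]], [[17, 0, 58], [0, 0, 0]], [[0, 0, 90], [0, -0.14, 0]], [[-20, -30, 130], [0, -0.28, 0]], [[-40, -70, 135], [0, -0.28, 0]], [[-50, -110, 135], [0, -0.28, -0.1]]])

```text
time_s: 29.85
tool_pos: [0.4917, 0.0601, 0.2612]
tool_rot: [179.9, -1.3, 83.9]
force: [1.0, -0.7, 0.1]
grip_width: 0.0303
```

Run:
```python
from g import *
t=w(RK,(0,-91,133))
a=go('ab',t+[0,0,.13],down(yp));
```

```text
ab [-14.2, -409.7, 1.8] [-0.015, 0.02, -1.392] rows 9.3
```

>>> apply_moves(targets=[[[-2, -45, 1], [0, 0, -0.14]], [[-4, -90, 1], [-0.01, 0.02, -0.28]], [[-6, -140, 1], [-0.015, 0.02, -0.42]], [[-8, -190, 1], [-0.015, 0.02, -0.56]], [[-10, -240, 1], [-0.015, 0.02, -0.7]], [[-12, -290, 1], [-0.015, 0.02, -0.84]], [[-13, -330, 1], [-0.015, 0.02, -0.98]], [[-14, -370, 1], [-0.015, 0.02, -1.12]]])

```text
time_s: 30.65
tool_pos: [0.478, -0.3124, 0.261]
tool_rot: [-179.6, 0.1, 19.2]
force: [0.4, 0.4, 0.2]
grip_width: 0.0301
```

>>> apply_moves(targets=[[[0, -30, 0], [0, 0, -0.14]], [[0, -40, 0], [0, 0, -0.272]], [[0, -40, 0], [0, 0, -0.272]], [[0, -40, 0], [0, 0, -0.272]]])

```text
time_s: 31.05
tool_pos: [0.478, -0.35, 0.2601]
tool_rot: [-179.6, 0.2, 4.1]
force: [0.1, -0.0, 0.1]
grip_width: 0.0297
```

Run:
```python
from g import *
t=w(RK,(0,-91,133))
a=go('g',t,down(yp));
```

```text
g [-0.5, 0.5, -127.1] [-0.007, -0.004, -0.0] rows 2.5
```

>>> apply_moves(targets=[[[0, 1, -40], [-0.007, -0.004, 0]], [[0, 1, -75], [-0.007, -0.004, 0]], [[0, 1, -95], [-0.007, -0.004, 0]], [[0, 1, -115], [-0.007, -0.004, 0]], [[0, 1, -127], [-0.007, -0.004, 0]], [[0, 1, -127], [-0.007, -0.004, 0]]])

```text
time_s: 31.65
tool_pos: [0.478, -0.3471, 0.1315]
tool_rot: [-179.9, 0.1, 4.2]
force: [0.4, 0.7, 0.6]
grip_width: 0.03
```

>>> apply_moves(targets=[[[0, 0, 0], [0, 0, 0]], [[0, 0, 0], [0, 0, 0]], [[0, 0, 0], [0, 0, 0]], [[0, 0, 0], [0, 0, 0]], [[0, 0, 0], [0, 0, 0]]], hand=0, squeeze=30)

```text
time_s: 32.15
tool_pos: [0.4785, -0.3497, 0.1336]
tool_rot: [179.9, -0.0, 4.0]
force: [-0.3, -2.3, 4.7]
grip_width: 0.0121
```

>>> apply_moves(targets=[[[0, 0, 5], [0, 0, 0]], [[0, 0, 15], [0, 0, 0]], [[0, 0, 35], [0, 0, 0]], [[0, 0, 60], [0, 0, 0]], [[0, 0, 90], [0, 0, 0]], [[0, 0, 127], [0, 0, 0]], [[0, 0, 127], [0, 0, 0]]])

```text
time_s: 32.85
tool_pos: [0.4793, -0.3509, 0.2648]
tool_rot: [179.8, -0.3, 4.0]
force: [-0.3, -0.4, -1.7]
grip_width: 0.0119
```

Run:
```python
from g import *
a=go('up',w(ST,(-5,-165,265)),down(ys))
```

```text
up [20.5, 410.3, 0.2] [-0.002, 0.007, 1.49] rows 9.9
```

>>> apply_moves(targets=[[[3, 40, 1], [0, 0, 0.14]], [[6, 85, 1], [0, 0, 0.28]], [[9, 130, 1], [0, 0, 0.42]], [[12, 175, 1], [0, 0, 0.56]], [[14, 220, 1], [0, 0, 0.7]], [[16, 265, 1], [0, 0, 0.84]], [[17, 310, 1], [0, 0, 0.98]], [[18, 350, 1], [0, 0, 1.12]]])

```text
time_s: 33.65
tool_pos: [0.4948, 0.0034, 0.2604]
tool_rot: [-179.9, -0.0, 68.6]
force: [1.5, 0.4, -0.7]
grip_width: 0.0115
```

>>> apply_moves(targets=[[[2, 30, 0], [0, 0, 0.14]], [[3, 50, 0], [0, 0, 0.28]], [[3, 60, 0], [-0.002, 0.007, 0.37]], [[3, 60, 0], [-0.002, 0.007, 0.37]], [[3, 60, 0], [-0.002, 0.007, 0.37]]])

```text
time_s: 34.15
tool_pos: [0.4985, 0.0601, 0.2603]
tool_rot: [-179.6, 0.3, 89.2]
force: [-0.0, -0.5, -2.2]
grip_width: 0.0116
```

Run:
```python
from g import *
t=place(-165)
a=go('tilt',t+[0,0,.08],tilt(ys,.28)); a=go('pl',t,tilt(ys,.28),a)
print(env.get_obs()['grip_width'])
```

```text
tilt [40.8, -1.2, -53.8] [0.008, 0.272, 0.001] rows 1.8
pl [0.0, 0.0, -80.0] [0.0, 0.0, 0.0] rows 1.6
0.011620753367677652
```

>>> apply_moves(targets=[[[25, -1, -10], [0.008, 0.14, 0]], [[41, -1, -40], [0.008, 0.275, 0]], [[41, -1, -53], [0.008, 0.275, 0]], [[41, -1, -53], [0.008, 0.275, 0]], [[41, -1, -80], [0.008, 0.275, 0]], [[41, -1, -105], [0.008, 0.275, 0]], [[41, -1, -122], [0.008, 0.275, 0]], [[41, -1, -130], [0.008, 0.275, 0]]])

```text
time_s: 34.95
tool_pos: [0.5391, 0.0595, 0.1304]
tool_rot: [-163.9, -0.1, 89.3]
force: [-0.2, -0.6, -1.5]
grip_width: 0.0118
```

>>> apply_moves(targets=[[[0, 0, -1], [0, 0, 0]], [[0, 0, -3], [0, 0, 0]], [[0, 0, -5], [0, 0, 0]], [[0, 0, -7], [0, 0, 0]], [[0, 0, -7], [0, 0, 0]], [[0, 0, -7], [0, 0, 0]]])

```text
time_s: 35.55
tool_pos: [0.5407, 0.0597, 0.1247]
tool_rot: [-164.0, -0.1, 89.4]
force: [1.3, -0.8, 5.6]
grip_width: 0.0119
```

Run:
```python
from g import *
a=go('pl',place(-165),tilt(ys,.28))
p=shot('top'); s=shot('side')
im=[cv2.resize(q['image'][y:y+b,x:x+b,::-1],(400,400),interpolation=cv2.INTER_CUBIC) for q,x,y,b in ((p,20,100,220),(s,120,100,150))]
cv2.imwrite('pics/a7.png',np.hstack(im))
```

```text
pl [-1.4, -0.8, 1.8] [-0.001, 0.0, -0.001] rows 0.0
```

View pics/a7.png

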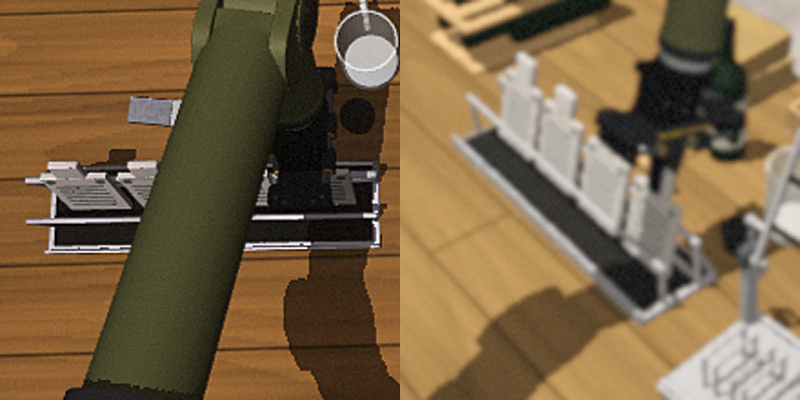

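>>> apply_moves(targets=[[[0, 0, 0], [0, 0, 0]], [[0, 0, 0], [0, 0, 0]], [[0, 0, 0], [0, 0, 0]], [[0, 0, 0], [0, 0, 0]]], hand=30)

```text
time_s: 36.05
tool_pos: [0.5396, 0.06, 0.1233]
tool_rot: [-163.8, -0.1, 89.4]
force: [-1.0, 1.3, 0.5]
grip_width: 0.0287
```

>>> apply_moves(targets=[[[3, 0, 10], [0, 0, 0]], [[6, 0, 20], [0, 0, 0]], [[11, 0, 40], [0, 0, 0]], [[17, 0, 58], [0, 0, 0]], [[0, 0, 100], [0, -0.14, 0]], [[-15, -20, 140], [0, -0.28, 0]], [[-20, -50, 180], [0, -0.28, 0]], [[-20, -70, 225], [0, -0.28, 0]]])

```text
time_s: 36.85
tool_pos: [0.5182, -0.0071, 0.3385]
tool_rot: [-179.9, -0.5, 89.3]
force: [0.5, 0.1, 0.5]
grip_width: 0.03
```

Run:
```python
from g import *
p=shot('top'); s=shot('side')
im=[cv2.resize(q['image'][y:y+h,x:x+b,::-1],(400,400),interpolation=cv2.INTER_CUBIC) for q,x,y,b,h in ((p,20,100,220,220),(s,120,100,150,150))]
cv2.imwrite('pics/a8.png',np.hstack(im))
a=go('pre',[.610,-.247,.345],down(90+yp))
```

```text
pre [87.3, -237.8, 1.3] [-0.01, 0.009, 0.089] rows 5.1
```

View pics/a8.png

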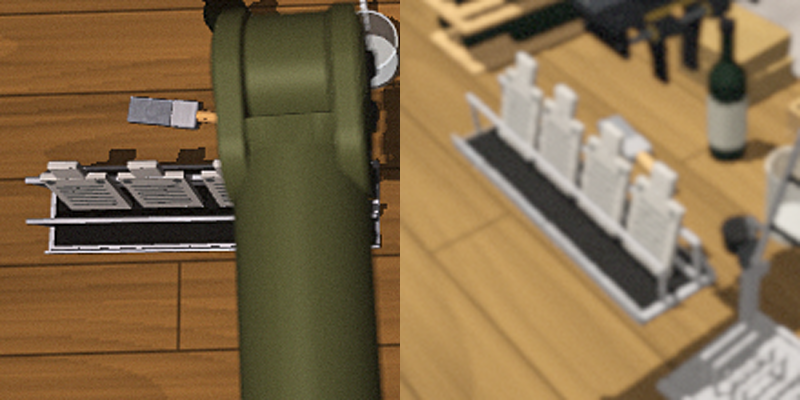

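>>> apply_moves(targets=[[[15, -45, 10], [0, 0, 0.04]], [[32, -90, 15], [0, 0, 0.089]], [[50, -140, 15], [-0.01, 0.009, 0.089]], [[68, -190, 15], [-0.01, 0.009, 0.089]], [[87, -238, 10], [-0.01, 0.009, 0.089]], [[87, -238, 2], [-0.01, 0.009, 0.089]], [[87, -238, 2], [-0.01, 0.009, 0.089]]], hand=50)

```text
time_s: 37.65
tool_pos: [0.6063, -0.245, 0.3367]
tool_rot: [-179.2, 0.4, 94.2]
force: [0.2, -0.9, -0.6]
grip_width: 0.0496
```

Run:
```python
from g import *
h=w(RK,(80,0,136)); q=2.0; t=w(RK,(80-165*np.cos(q),0,136+165*np.sin(q)-19)); print(t)
a=go('grip',t,down(90+yp))
s=shot('side','sg.png'); p=shot('top')
im=[cv2.resize(v['image'][y:y+b,x:x+b,::-1],(400,400),interpolation=cv2.INTER_CUBIC) for v,x,y,b in ((p,20,130,220),(s,190,90,170))]
cv2.imwrite('pics/a9.png',np.hstack(im))
```

```text
[ 0.61928013 -0.24812025  0.26703408]
grip [13.0, -3.2, -69.6] [0.007, -0.014, -0.001] rows 1.4
```

View pics/a9.png

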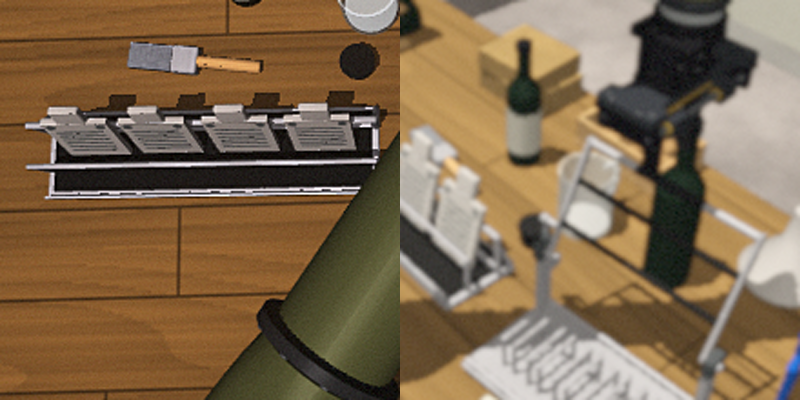

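>>> apply_moves(targets=[[[11, -3, 0], [0.007, -0.014, 0]], [[11, -3, -20], [0.007, -0.014, 0]], [[11, -3, -40], [0.007, -0.014, 0]], [[11, -3, -55], [0.007, -0.014, 0]], [[11, -3, -67], [0.007, -0.014, 0]], [[11, -3, -67], [0.007, -0.014, 0]]])

```text
time_s: 38.35
tool_pos: [0.6184, -0.2434, 0.2702]
tool_rot: [179.9, -0.1, 94.6]
force: [-0.4, -0.3, 0.1]
grip_width: 0.05
```

>>> apply_moves(targets=[[[0, 0, 0], [0, 0, 0]], [[0, 0, 0], [0, 0, 0]], [[0, 0, 0], [0, 0, 0]], [[0, 0, 0], [0, 0, 0]], [[0, 0, 0], [0, 0, 0]]], hand=0, squeeze=12)

```text
time_s: 38.85
tool_pos: [0.6185, -0.2453, 0.2719]
tool_rot: [179.8, -0.0, 94.5]
force: [-0.6, 0.1, -0.2]
grip_width: 0.0181
```

Run:
```python
from g import *
o=env.get_obs();print(o['tool_pos'],o['force'],o['grip_width'])
c=np.array([np.cos(RK[2]),np.sin(RK[2])]);f=lambda q:1000*.165*np.r_[-np.cos(q)*c,np.sin(q)]
for q0,qs in ((2.0,[1.88,1.75,1.6,1.45,1.3,1.15,1.0]),(1.0,[.85,.7,.55,.4,.25,.12,0.02,-.01])):
    for q in qs: print(q,(f(q)-f(q0)).round(0).tolist())
```

```text
[ 0.6184633  -0.24529433  0.27188446] [-0.57645784  0.08406325 -0.22273798] 0.01806698942426974
1.88 [-18.0, -1.0, 7.0]
1.75 [-39.0, -3.0, 12.0]
1.6 [-64.0, -5.0, 15.0]
1.45 [-88.0, -6.0, 14.0]
1.3 [-113.0, -8.0, 9.0]
1.15 [-136.0, -10.0, 1.0]
1.0 [-157.0, -11.0, -11.0]
0.85 [-20.0, -1.0, -15.0]
0.7 [-37.0, -3.0, -33.0]
0.55 [-51.0, -4.0, -53.0]
0.4 [-63.0, -5.0, -75.0]
0.25 [-71.0, -5.0, -98.0]
0.12 [-74.0, -5.0, -119.0]
0.02 [-76.0, -5.0, -136.0]
-0.01 [-76.0, -5.0, -140.0]
```

>>> apply_moves(targets=[[[0, 0, 0], [0, 0, 0]], [[0, 0, 0], [0, 0, 0]], [[0, 0, 0], [0, 0, 0]]])

```text
time_s: 39.15
tool_pos: [0.6195, -0.2452, 0.272]
tool_rot: [179.7, 0.1, 94.5]
force: [5.0, -1.4, -0.3]
grip_width: 0.0135
```

>>> apply_moves(targets=[[[-18, -1, 7], [0, 0, 0]], [[-39, -3, 12], [0, 0, 0]], [[-64, -5, 15], [0, 0, 0]], [[-88, -6, 14], [0, 0, 0]], [[-113, -8, 9], [0, 0, 0]], [[-136, -10, 1], [0, 0, 0]], [[-157, -11, -11], [0, 0, 0]]])

```text
time_s: 39.85
tool_pos: [0.46, -0.2567, 0.2605]
tool_rot: [179.8, -0.0, 94.5]
force: [-1.1, -1.8, 0.1]
grip_width: 0.0133
```

>>> apply_moves(targets=[[[-20, -1, -15], [0, 0, 0]], [[-37, -3, -33], [0, 0, 0]], [[-51, -4, -53], [0, 0, 0]], [[-63, -5, -75], [0, 0, 0]], [[-71, -5, -98], [0, 0, 0]], [[-74, -5, -119], [0, 0, 0]], [[-76, -5, -136], [0, 0, 0]], [[-76, -5, -138], [0, 0, 0]]])

```text
time_s: 40.65
tool_pos: [0.3869, -0.2621, 0.123]
tool_rot: [179.6, 0.1, 94.5]
force: [2.1, 0.5, 8.9]
grip_width: 0.0132
```

>>> apply_moves(targets=[[[0, 0, 0], [0, 0, 0]], [[0, 0, 0], [0, 0, 0]], [[0, 0, 0], [0, 0, 0]], [[0, 0, 0], [0, 0, 0]], [[0, 0, 0], [0, 0, 0]]], hand=40)

```text
time_s: 41.15
tool_pos: [0.385, -0.2609, 0.1224]
tool_rot: [179.8, -0.0, 94.5]
force: [0.3, 0.4, 0.1]
grip_width: 0.0382
```

>>> apply_moves(targets=[[[0, 0, 15], [0, 0, 0]], [[0, 0, 35], [0, 0, 0]], [[0, 0, 70], [0, 0, 0]], [[0, 0, 110], [0, 0, 0]], [[40, 40, 150], [0, 0, 0]], [[80, 75, 170], [0, 0, 0]], [[80, 100, 200], [0, 0, 0]], [[80, 130, 200], [0, 0, 0]]])

```text
time_s: 41.95
tool_pos: [0.4679, -0.1299, 0.3256]
tool_rot: [179.6, 0.1, 94.5]
force: [0.7, 0.1, -0.4]
grip_width: 0.0399
```

>>> apply_moves(targets=[[[0, 45, 0], [0, 0, 0]], [[0, 90, 0], [0, 0, 0]], [[0, 135, 0], [0, 0, 0]], [[0, 170, 0], [0, 0, 0]], [[0, 200, 0], [0, 0, 0]], [[0, 200, 0], [0, 0, 0]], [[0, 200, 0], [0, 0, 0]]])

```text
time_s: 42.65
tool_pos: [0.4652, 0.069, 0.3223]
tool_rot: [179.8, 0.1, 94.6]
force: [0.2, -0.7, 0.9]
grip_width: 0.0399
```

```bash
sed -i '/^p=shot/d' fit.py; sed -i 's/^def W/from g import RK as R0, ST as S0\np=shot("top"); s=shot("side")\ndef W/' fit.py
python3 - <<'E'
from fit import *
from g import RK as R0
h=np.zeros((600,800,3),np.uint8)
for v,box,k,y,ov in ((p,(20,150,400,270),800/380,0,0),(s,(120,100,340,310),340/210,255,0)):
    x0,y0,x1,y1=box; im=cv2.resize(v['image'][y0:y1,x0:x1,::-1],None,fx=k,fy=k,interpolation=cv2.INTER_CUBIC); h[y:y+im.shape[0],:im.shape[1]]=im[:600-y]
im=cv2.resize(p['image'][168:270,250:392,::-1],None,fx=3,fy=3,interpolation=cv2.INTER_CUBIC); lines(R0,rs[:6],p,im,(0,0,255),3,(250,168)); h[260:260+im.shape[0],370:370+im.shape[1]]=im[:,:430]
cv2.imwrite('pics/f1.png',h); o=env.get_obs();print(o['tool_pos'],o['force'])
E
```

```text
[ 0.47100545 -0.25880242  0.07188348] [[-0.1, -0.0], [-0.4, -0.5], [-0.2, -0.1], [-0.3, 0.1], [-2.1, 0.6], [2.1, 0.1], [-2.0, -0.1], [0.9, -0.1], [0.3, -0.4], [0.4, 1.2], [0.6, -0.8], [0.8, -0.3]]
[ 0.50765228  0.22433258 -0.0128084 ] [[-1.1, 0.8], [0.3, 1.1], [0.4, -0.6], [0.4, -1.4]]
[0.46546992 0.06751993 0.32256607] [ 0.1135519  -0.25026695  0.26258014]
```

View pics/f1.png

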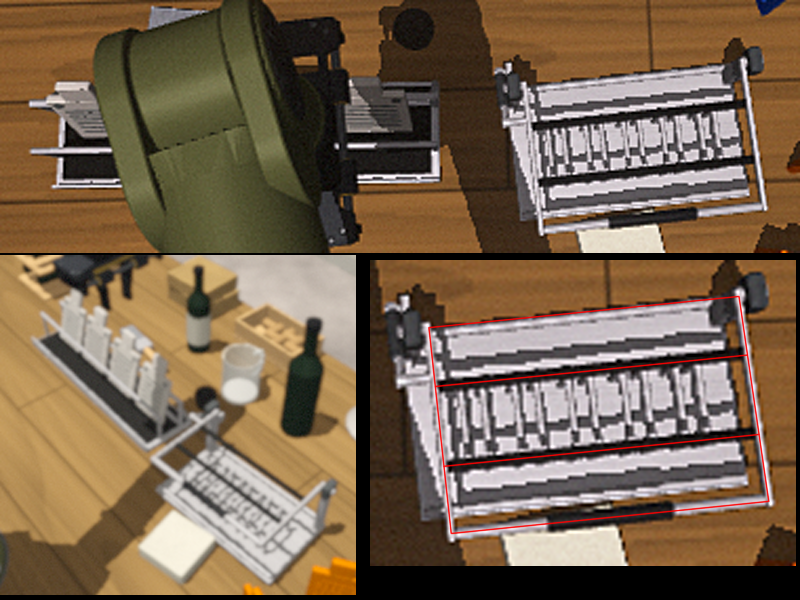

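>>> apply_moves(targets=[[[0, -50, 10], [0, 0, 0]], [[0, -100, 20], [0, 0, 0]], [[0, -150, 20], [0, 0, 0]], [[0, -200, 20], [0, 0, 0]], [[0, -250, 20], [0, 0, 0]], [[0, -300, 20], [0, 0, 0]], [[0, -330, 20], [0, 0, 0]], [[0, -330, 20], [0, 0, 0]]])

```text
time_s: 43.55
tool_pos: [0.4625, -0.2682, 0.3431]
tool_rot: [179.8, 0.2, 93.8]
force: [0.2, -0.2, -0.4]
grip_width: 0.0402
```

Run:
```python
from g import *
s=shot('side','sf.png'); p=shot('top','tf.png')
h=np.zeros((560,800,3),np.uint8)
a=cv2.resize(p['image'][130:240,20:240,::-1],(800,400)[0:2],interpolation=cv2.INTER_CUBIC); h[:400]=a
b=cv2.resize(s['image'][100:310,120:360,::-1],(183,160)); h[400:,:183]=b
cv2.imwrite('pics/f2.png',h)
```

```text
(no output)
```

View pics/f2.png

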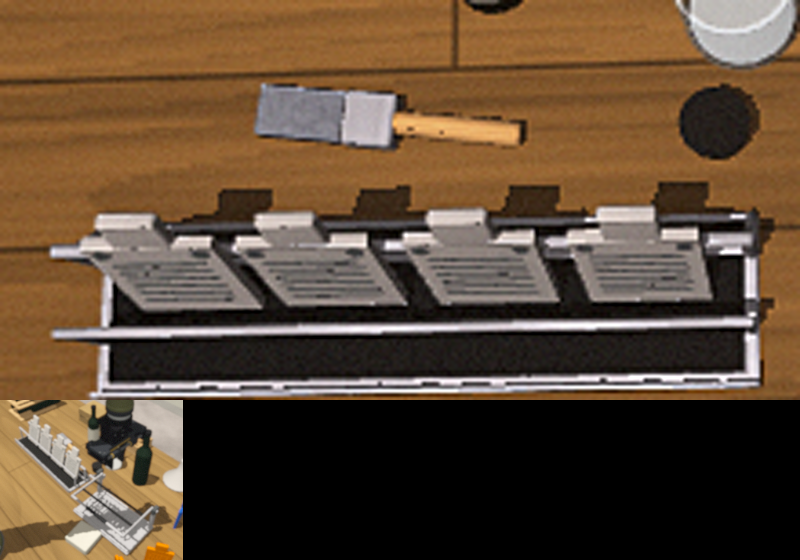

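```bash
python3 -c "
from cell import env
print(env.sign_off())"
```

```text
the job is handed in; nothing more can be done
None
```

The job is handed in at about 44 s on the robot's clock (limit 210 s). The frame was swung open and stayed open by itself. All four plates (one slot was empty) were moved from the rack to the drying stand, and the frame was then swung shut again.

**Last checks**
- **Plates:** the last pictures show all four tab up, foot on the mat and leaning back on the rail, roughly square to it. I estimate their centres at about 101, 108 and 108 mm apart, against the 88 mm needed. The pair furthest from the rack is closer than the 110 mm I aimed for, perhaps from a small knock. I did not measure their lean or squareness in numbers.
- **Frame:** after closing, it lines up with its shut outline in the top picture.
- **Bystanders:** the ones in the last pictures look unmoved. I checked this by eye only, not by measuring.
- **Robot:** it was clear of everything, with force readings near zero.

**What disagreed:** the rack's base measured about 11 mm further from the robot than the rack description implies, while the frame and plate tabs matched it to a few millimetres. I worked from the frame and tab positions, and every grasp succeeded.

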